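Stand the bench meter on the sloped viewing ledge

ROBOT

A 6-joint arm with a two-finger parallel gripper is mounted at the origin on the work surface. World frame = base frame: x ahead of the robot, y to its left, z up, the work surface at z = 0. Lengths are in m, angles in rad, forces in N, time in s.
With the tool pointing down it reaches from about 0.325 to 0.925 m from the base axis. Payload 3.1 kg.
Tool frame: the origin (TCP) lies on the centre line of the jaws, within the pads' length; the fingertips stand 17 mm ahead of it and the grasp point (between the pads) lies 2 mm behind it; z points along the fingers, y is the line along which they close (so a half turn about z gives the same grasp; the last joint's range is limited). The gripper opens to 85 mm and grips with 20 to 120 N. Pads are 22 mm wide; open, the fingers measure 114 mm over their backs; the gripper's body (76 mm by 85 mm) begins 54 mm behind the grasp point. The pads swing forward as they close: fully open they stand 13 mm farther back than shut.
Start: joints at [1.213, 0.217, 1.613, -0, 1.311, -0.112], TCP at [0.152, 0.606, 0.248] pointing down, gripper open.
Joint ranges: [-2.75, 2.75], [-0.78, 2.1], [0.31, 2.55], [-1.13, 4.27], [0.13, 2.63], [-2.58, 2.58]. Speed limits (rad/s): [2.79, 2.79, 3.14, 3.14, 3.14, 3.14].

INTERFACE

Orientations are given as a rotation vector (axis times angle).
In Python, from cell import manip, imaging gives the robot as it stands. The module is installed in compiled form; this text tells all that it offers.
- The arm moves only by the tool arm_command, never from a script. Its argument "deltas" is a list of rows, each an object of numbers: "ax", "ay", "az": the turn, a rotation vector about the world's x, y, z in degrees; "dx", "dy", "dz": the shift along the world's x, y, z in cm; "gripper": the opening, from -1 (shut) to 1 (fully open). In form: [{"ax": .., "ay": .., "az": .., "dx": .., "dy": .., "dz": .., "gripper": ..}, ...]. A call has 1 to 20 rows; each row shifts and turns the commanded pose from where the row before left it; what a row does not reach is not made up. A row lasts 1/12 s, in which the tool goes at most 41.7 mm and 7.16 degrees, less where a joint would pass 70% of its speed; a pose out of reach is approached as far as the arm can. A call is refused whole if a number of a shift passes 4.17 or a number of a turn 7.16, either way. A call with a gripper value outside its range is refused whole. The fingers move at their own pace and stop on an object; the grip force is fixed at half the most. Time passes only in rows, so rows that do not move let the fingers close. It gives the time, the measured TCP pose, the force, the opening and the grip force at its end, in the units of the state.
- manip.read_state(): the state, without advancing time (a new reading comes with each control period).
- imaging.grab_frame(name): name is "side" or "top" or "wrist"; returns the picture (420x560x3 uint8, red, green, blue); there is no depth.
- imaging.camera_params(name): a dict with "intrinsics" (3x3 intrinsics, pixels), "R" (3x3) and "t" (3): a world point X has camera coordinates R X + t. Camera axes: x right, y down, z forward; pixel columns grow to the right and rows downward; lengths in m; the calibration is good to about 2 mm. A picture is of the moment at which its call begins: read the wrist's pose just before it. camera_params takes no time and is no camera call; for the wrist camera it gives the pose at the moment of the call.
- manip.sign_off(): hands the job in; it is judged then, once.
Trained networks look in the newest picture that a camera, given by its name, has taken for a name from the list of things; names that differ only in an ending like _2 or _b are one class to them, and where a whole thing is asked for, a point or a joint stands for the part that bears it (a point fixed in the world has none). Each returns a list of dicts, best first, with "confidence" (0 to 1); they miss things now and then, are a little off and sometimes report something else, mostly with a low value. They report only what shows in the picture. A call takes as long as a camera call. They do not tell look-alikes from the thing itself.
- imaging.trace(name, camera): "region" (420x560 bool, what is visible of it) and "bbox" ([centre column, centre row, width, height] in pixels, round what is visible of it).
The state is a dict: "time": time; "joint_pos": joint angles; "dq": joint speeds; "effort": joint torques, N m; "ee_pos": TCP position; "orientation": TCP orientation; "ft_force": force on the tool from outside, world axes, zero at the start; "ft_torque": the same for the moment, N m; "gripper_width": opening from 0.0 (shut) to 1.0 (fully open); "gripper_force": force on a finger pad.
Only numpy, scipy, OpenCV 4.12 (cv2) and the standard library are available. Lean on these libraries where they do the work, as an engineer would, in place of code of your own. Each camera call takes 0.05 s, during which the arm holds its last target. There are 200 camera calls.

TASK

Stand the larger of the two grey panel meters on the narrow ledge of the steep viewing stand: screen facing out, keys below the screen, sitting squarely down on the ledge with its back flat against the backrest, and centred along the ledge. The ledge leaves no room for the fingers that pick the meter up off the bench, so first lay it back-down on the low 45-degree rest, its long edge on the two lugs and about midway between them, let go, and take it again by its top edge. Lower it, never let it drop, and leave everything else on the bench where it is.

Things in the scene. Friction and masses are not known exactly. Their poses are not given: they have to be found in the camera images.
- meter: the larger grey meter, a box 120 (x) x 64 (y) x 24 (z) mm, 0.2 to 0.4 kg, lying face up at the start with the smaller meter nearby. Origin: centre of its back face. z points out of the black face with the screen; y points from the row of white keys to the screen, to its top long edge (small brass terminals on it); x along its length
- meter_top (a point): middle of the meter's top long edge: 32 mm along y and 12 mm along z from its origin
- meter_face (a point): centre of the meter's face, 24 mm along z from its origin
- rest_seat: the 45-degree rest: aluminium plate 100 mm wide and 34 mm up the slope, 60 mm above the bench, fixed. Origin: mid-width on the plate's face at its lower edge, where the lugs' upper faces begin. x along the edge, y up the slope, z out of the plate (axes as the meter's when lying there). Two lugs 14 mm wide, centred at x = -41 and +41 mm, stick out 20 mm; between them it is open, behind too
- stand_seat: the steep viewing stand: aluminium backrest 100 mm wide and 38 mm up the slope, 65 degrees from horizontal, fixed, 85 mm above the bench. Origin: mid-width in the corner of backrest and ledge. x along the ledge, y up the backrest, z out of it (axes as the meter's when standing there). The ledge is unbroken, 100 mm long, only 20 mm deep (z), no lip; nothing behind above the backrest's upper edge
- small_meter: the smaller grey panel meter, 84 x 50 x 20 mm, lying face up; leave it alone
- flux_bottle: small white bottle, 36 mm diameter, 75 mm tall, upright; origin under its base
- screwdriver: black-handled screwdriver lying on the bench, 160 mm long; origin at its middle
- tape_roll: roll of tape lying flat, 70 mm outer diameter, 18 mm high
- mouse: grey computer mouse, 105 x 60 x 32 mm
Things that resemble listed ones, but are neither listed nor needed, are in the scene too. Leave any pink or turquoise look-alike of the meter alone.

How it is judged:
On the way:
1. the meter lies back-down on the 45-degree rest, a long edge on the lugs, within 25 mm of midway, not touched by the fingers (x of meter in the frame of rest_seat between -0.025 and 0.025 m and y of meter in the frame of rest_seat between 0.026 and 0.04 m and z of meter in the frame of rest_seat between -0.005 and 0.006 m and z of meter_face in the frame of rest_seat above 0.016 m and angle between the x axis of meter and the x axis of rest_seat, either way round below 0.12 rad and angle between the z axis of meter and the z axis of rest_seat, either way round below 0.12 rad and contact force between the fingers and meter below 0.05 N), for 0.2 s.
At the end, for the whole second after the job is handed in: the meter is at rest on the ledge of the steep stand, screen out and top edge up, long edge down on the ledge within 6 mm, back against the backrest within 5 mm and 0.1 rad, centred along the ledge within 20 mm (x of meter in the frame of stand_seat between -0.02 and 0.02 m and y of meter in the frame of stand_seat between 0.026 and 0.038 m and z of meter in the frame of stand_seat between -0.005 and 0.005 m and y of meter_top in the frame of stand_seat above 0.055 m and z of meter_face in the frame of stand_seat above 0.016 m and angle between the x axis of meter and the x axis of stand_seat, either way round below 0.1 rad and angle between the z axis of meter and the z axis of stand_seat, either way round below 0.1 rad and linear speed of meter below 0.02 m/s and angular speed of meter below 0.1 rad/s); the robot touches nothing.
It fails at once if the meter is dropped: it moves faster than 0.5 m/s while no finger holds it (contact force between the fingers and meter below 0.05 N and linear speed of meter above 0.5 m/s).
It fails at once if the smaller meter, bottle, screwdriver, tape roll or mouse is pushed more than 30 mm (distance of any of small_meter, flux_bottle, screwdriver, tape_roll, mouse from where it was at the start of the episode above 0.03 m).
It also fails if it takes over 64 s, if anything falls off the work surface, if the arm or the gripper's body presses on something with over 40 N, if the wrist force passes 120 N, or if a joint passes its speed limit or range.

## Working session

There is one attempt and no reset: what is moved stays moved. The work goes in short steps, Python scripts to look and compute and a tool call to move; the robot and the scene stay as the last step left them, time stands still between calls to the robot, and variables do not carry over. Pictures are saved under pics/ and viewed, at most 10 in all, crops included, and the job is handed in when it is done.

Besides the shell and the picture viewer there is one more tool, called after "Call:" in YAML: its name, and indented under it one key for each argument. arm_command: Moves the arm, as the interface text tells. Its arguments: {"type":"object","properties":{"deltas":{"type":"array"}},"required":["deltas"]}

```bash
mkdir -p pics; cat > h.py <<'E'
import numpy as np, cv2
from cell import manip, imaging
from scipy.spatial.transform import Rotation as Ro
def P(n):
    p=imaging.camera_params(n); return np.array(p["intrinsics"]),np.array(p["R"]),np.array(p["t"])
def save(n,f,crop=None,s=1):
    im=imaging.grab_frame(n)
    if crop: im=im[crop[1]:crop[3],crop[0]:crop[2]]
    cv2.imwrite("pics/"+f,cv2.resize(im[:,:,::-1],None,fx=s,fy=s,interpolation=cv2.INTER_CUBIC))
def ray(n,uv,z,pp=None):
    K,R,t=pp or P(n); d=R.T@np.linalg.solve(K,[uv[0],uv[1],1]); c=-R.T@t
    return c+d*(z-c[2])/d[2]
def proj(n,X,pp=None):
    K,R,t=pp or P(n); q=(R@np.atleast_2d(X).T).T+t; q=q@K.T; return q[:,:2]/q[:,2:]
E
python3 - <<'E'
from h import *
a=imaging.grab_frame("top"); b=imaging.grab_frame("side")
cv2.imwrite("pics/a.png",a[:,:,::-1]);cv2.imwrite("pics/b.png",b[:,:,::-1])
s=manip.read_state();print(s["time"],s["ee_pos"],s["orientation"])
for c in("top","side"):
  K,R,t=P(c);print(c,K.round(1).tolist(),(-R.T@t).round(3),R.round(2).tolist())
  for n in("meter","rest_seat","stand_seat","small_meter"):
    for r in imaging.trace(n,c)[:4]:print(c,n,round(r["confidence"],2),np.round(r["bbox"]),)
E
```

```text
0.1 [0.15183112 0.60558301 0.24710858] [-0.38511934 -3.11740539  0.00325979]
top [[466.0, 0.0, 280.3], [0.0, 466.0, 209.4], [0.0, 0.0, 1.0]] [ 0.486 -0.085  1.258] [[0.01, -1.0, -0.02], [-1.0, -0.01, -0.05], [0.05, 0.02, -1.0]]
top meter 0.87 [404. 189.  44.  52.]
top meter 0.73 [290. 178.  47.  43.]
top meter 0.7 [349. 184.  32.  48.]
top rest_seat 0.75 [230. 189.  23.  38.]
top stand_seat 0.58 [118. 235.  36.  43.]
side [[407.6, 0.0, 280.4], [0.0, 407.6, 206.9], [0.0, 0.0, 1.0]] [0.395 0.853 0.633] [[-0.98, -0.21, 0.01], [-0.11, 0.48, -0.87], [0.18, -0.85, -0.5]]
side meter 0.93 [294. 184.  41.  22.]
side meter 0.75 [282. 202.  37.  11.]
side meter 0.68 [267. 229.  32.  28.]
side rest_seat 0.73 [211. 273.  15.  37.]
side rest_seat 0.55 [264. 244.  44.  16.]
side stand_seat 0.86 [295. 327.  57.  58.]
side small_meter 0.74 [332. 209.  25.  12.]
```

View pics/a.png

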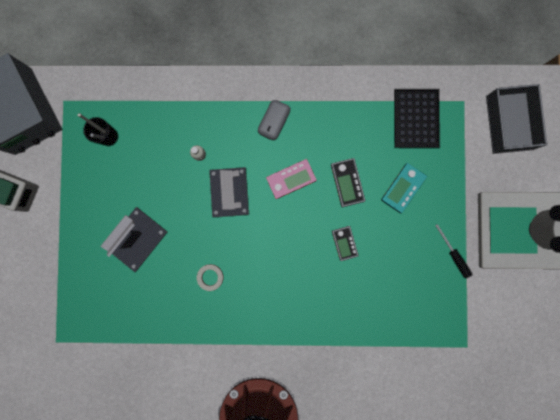

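View pics/b.png

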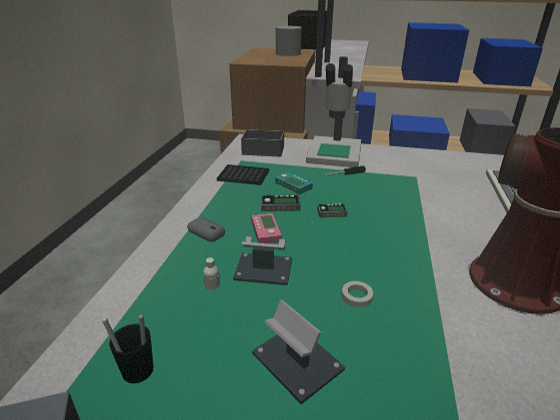

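Candidates for the meter in the top view: the grey/black one (347,183), larger; the small grey one (345,243); the pink one (291,178); the turquoise one (404,189). By the description it is (347,183). I'll check it in a crop, together with the rest and stand.

```bash
python3 - <<'E'
from h import *
a=cv2.imread("pics/a.png");b=cv2.imread("pics/b.png")
f=lambda im,x0,y0,x1,y1,s:cv2.resize(im[y0:y1,x0:x1],None,fx=s,fy=s,interpolation=cv2.INTER_CUBIC)
m=np.zeros((600,800,3),np.uint8)
for c,(x,y) in [(f(a,320,150,385,215,4.6),(0,0)),(f(a,195,155,260,220,4.6),(0,300)),(f(a,95,195,175,275,3.75),(300,0)),(f(b,230,225,300,290,4.6),(300,300)),(f(b,250,295,350,400,1.9),(605,0))]:
    h,w=c.shape[:2];c=c[:600-y,:800-x];m[y:y+c.shape[0],x:x+c.shape[1]]=c
cv2.imwrite("pics/c.png",m)
for c in("top","side"):
  imaging.grab_frame(c)
  for n in("meter","rest_seat","stand_seat"):
    for r in imaging.trace(n,c)[:3]:
      k=cv2.findContours(r["region"].astype(np.uint8),0,2)[0];k=max(k,key=cv2.contourArea);rc=cv2.minAreaRect(k)
      print(c,n,round(r["confidence"],2),np.round(cv2.boxPoints(rc),1).tolist(), [ray(c,p,.024 if n=="meter" else .08)[:2].round(3).tolist() for p in cv2.boxPoints(rc)])
E
```

```text
top meter 0.97 [[265.0, 177.39999389648438], [306.3999938964844, 157.60000610351562], [317.3999938964844, 180.60000610351562], [276.0, 200.3000030517578]] [[0.634, -0.013], [0.688, -0.123], [0.626, -0.152], [0.573, -0.043]]
top meter 0.95 [[330.1000061035156, 163.1999969482422], [354.5, 157.10000610351562], [365.5, 201.10000610351562], [341.1000061035156, 207.1999969482422]] [[0.673, -0.186], [0.689, -0.251], [0.572, -0.279], [0.556, -0.215]]
top meter 0.78 [[380.0, 199.8000030517578], [406.20001220703125, 161.39999389648438], [427.3999938964844, 175.6999969482422], [401.20001220703125, 214.1999969482422]] [[0.576, -0.318], [0.679, -0.387], [0.64, -0.442], [0.538, -0.373]]
top rest_seat 0.69 [[98.0, 248.3000030517578], [124.30000305175781, 214.10000610351562], [135.10000610351562, 222.39999389648438], [108.80000305175781, 256.6000061035156]] [[0.444, 0.408], [0.532, 0.342], [0.511, 0.314], [0.424, 0.379]]
top rest_seat 0.63 [[219.8000030517578, 170.10000610351562], [237.89999389648438, 169.0], [240.3000030517578, 208.5], [222.3000030517578, 209.6999969482422]] [[0.646, 0.099], [0.649
[... 840 characters left out ...]
648438]] [[0.673, -0.353], [0.674, -0.474], [0.54, -0.37], [0.548, -0.264]]
side meter 0.6 [[261.0, 193.0], [299.0, 193.0], [299.0, 211.0], [261.0, 211.0]] [[0.692, -0.261], [0.574, -0.288], [0.555, -0.176], [0.664, -0.151]]
side rest_seat 0.73 [[242.6999969482422, 246.0], [243.39999389648438, 235.60000610351562], [284.3999938964844, 238.10000610351562], [283.70001220703125, 248.60000610351562]] [[0.64, 0.107], [0.652, 0.065], [0.552, 0.054], [0.545, 0.097]]
side stand_seat 0.88 [[262.1000061035156, 321.29998779296875], [281.8999938964844, 298.70001220703125], [324.3999938964844, 335.79998779296875], [304.6000061035156, 358.5]] [[0.538, 0.328], [0.515, 0.261], [0.422, 0.338], [0.448, 0.393]]
```

View pics/c.png

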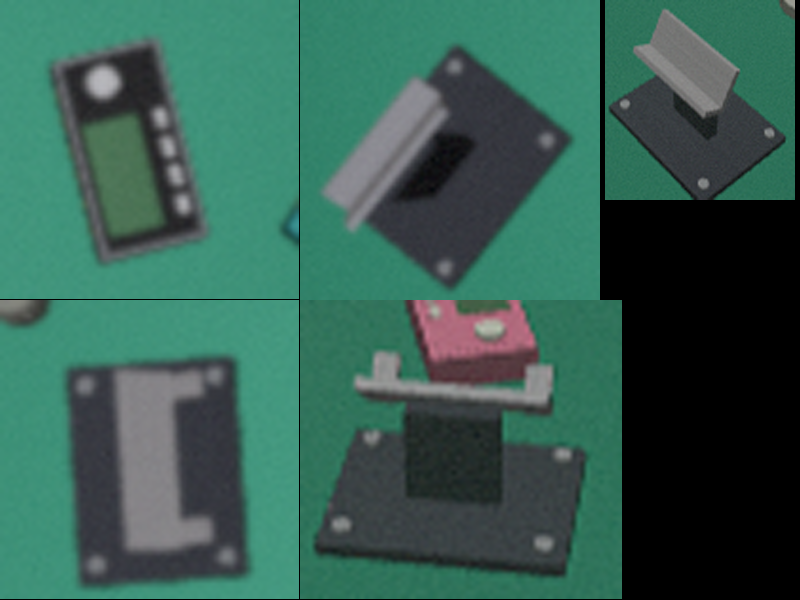

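The crop confirms it: the grey-framed meter (347,183), with its screen to the left (+y) and keys to the right. The rest's lugs face right (−y). The stand's ledge faces up-left (+x,+y). Next I'll look at the camera mount and get better estimates.

```bash
cat >> h.py <<'E'
def frame(kind,x,y,yaw):  # yaw of x axis, seat frames (45/65 deg) -> R columns, origin
    a=np.deg2rad(45 if kind=="rest" else 65)
    return Ro.from_euler("z",yaw)*Ro.from_euler("x",a), np.array([x,y,.06 if kind=="rest" else .085])
def cur():
    s=manip.read_state(); return np.array(s["ee_pos"]),Ro.from_rotvec(s["orientation"]),s
def plan(p,R,p0=None,R0=None):
    if p0 is None: p0,R0,_=cur()
    d=(np.array(p)-p0)*100; r=np.rad2deg((R*R0.inv()).as_rotvec())
    n=max(np.abs(d).max()/4.1,np.abs(r).max()/7.1,np.linalg.norm(d)/4.15,np.linalg.norm(r)/7.15); print("shift cm",d.round(2),"turn deg",r.round(2),"min rows %.1f"%n)
E
python3 - <<'E'
from h import *
K,R,t=P("wrist");p,Rt,s=cur();print(K.round(1).tolist(),Rt.inv().apply(-R.T@t-p).round(3),(R@Rt.as_matrix()).round(2).tolist())
# meter centre from top, rest/stand candidates compare in both views
from scipy.optimize import minimize
E
```

```text
[[297.8, 0.0, 274.3], [0.0, 297.8, 212.4], [0.0, 0.0, 1.0]] [ 0.077 -0.    -0.126] [[-0.0, 1.0, 0.0], [-0.95, -0.0, -0.3], [-0.3, -0.0, 0.95]]
```

Call:
arm_command:
  deltas:
    - {"az": -7, "dx": 2.4, "dy": -1.2}
    - {"az": -7, "dx": 2.4, "dy": -1.2}
    - {"az": -7, "dx": 2.4, "dy": -1.2}
    - {"az": -7, "dx": 2.4, "dy": -1.2}
    - {"az": -7, "dx": 2.4, "dy": -1.2}
    - {"az": -7, "dx": 2.4, "dy": -1.2}
    - {"az": -7, "dx": 2.4, "dy": -1.2}
    - {"az": -7, "dx": 2.4, "dy": -1.2}
    - {"az": -7, "dx": 2.4, "dy": -1.2}
    - {"az": -7, "dx": 2.4, "dy": -1.2}
    - {"az": -7, "dx": 2.4, "dy": -1.2}
    - {"az": -7, "dx": 2.4, "dy": -1.2}
    - {"az": -7, "dx": 2.4, "dy": -1.2}
    - {"az": -7, "dx": 2.4, "dy": -1.2}
    - {"az": -7, "dx": 2.4, "dy": -1.2}
    - {"az": -7, "dx": 2.4, "dy": -1.2}
    - {}
    - {}

```text
validation failed for argument at $.de...
```

```bash
python3 - <<'E'
from h import *
import pickle
p,R,s=cur();pp=P("wrist");print(p.round(3),np.rad2deg(s["joint_pos"]).round(1))
save("wrist","d.png",s=1.4);pickle.dump(pp,open("d.pkl","wb"))
for r in imaging.trace("stand_seat","wrist")[:2]:
  k=max(cv2.findContours(r["region"].astype(np.uint8),0,2)[0],key=cv2.contourArea);print(r["confidence"],r["bbox"],cv2.approxPolyDP(k,3,True)[:,0].tolist())
E
```

```text
[0.152 0.606 0.248] [69.5 12.4 92.4 -0.  75.1 -6.4]
```

View pics/d.png

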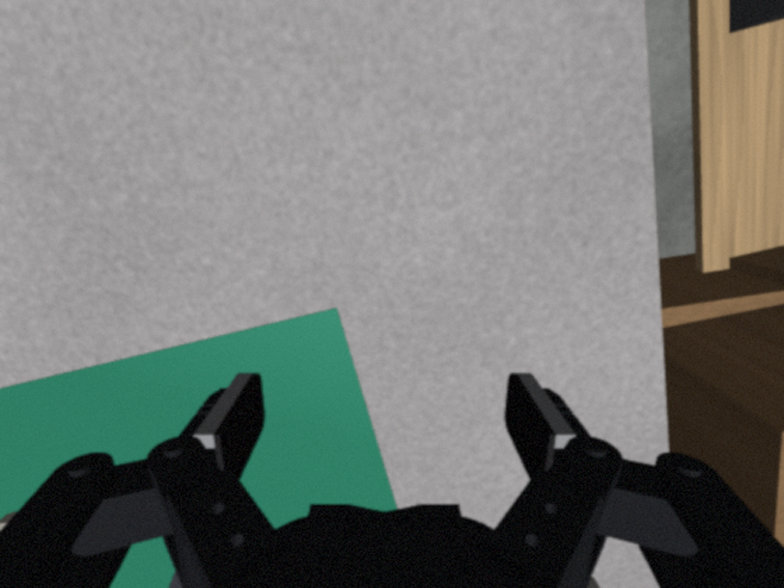

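The image shows the open fingers in its lower half, with the mat's corner behind. The call was refused, most likely because the rows lacked keys, so I'm sending full rows.

Call:
arm_command:
  deltas:
    - {"ax": 0, "ay": 0, "az": -7, "dx": 2.2, "dy": -1.4, "dz": 0.2, "gripper": 1}
    - {"ax": 0, "ay": 0, "az": -7, "dx": 2.2, "dy": -1.4, "dz": 0.2, "gripper": 1}
    - {"ax": 0, "ay": 0, "az": -7, "dx": 2.2, "dy": -1.4, "dz": 0.2, "gripper": 1}
    - {"ax": 0, "ay": 0, "az": -7, "dx": 2.2, "dy": -1.4, "dz": 0.2, "gripper": 1}
    - {"ax": 0, "ay": 0, "az": -7, "dx": 2.2, "dy": -1.4, "dz": 0.2, "gripper": 1}
    - {"ax": 0, "ay": 0, "az": -7, "dx": 2.2, "dy": -1.4, "dz": 0.2, "gripper": 1}
    - {"ax": 0, "ay": 0, "az": -7, "dx": 2.2, "dy": -1.4, "dz": 0.2, "gripper": 1}
    - {"ax": 0, "ay": 0, "az": -7, "dx": 2.2, "dy": -1.4, "dz": 0.2, "gripper": 1}
    - {"ax": 0, "ay": 0, "az": -7, "dx": 2.2, "dy": -1.4, "dz": 0.2, "gripper": 1}
    - {"ax": 0, "ay": 0, "az": -7, "dx": 2.2, "dy": -1.4, "dz": 0.2, "gripper": 1}
    - {"ax": 0, "ay": 0, "az": -7, "dx": 2.2, "dy": -1.4, "dz": 0.2, "gripper": 1}
    - {"ax": 0, "ay": 0, "az": -7, "dx": 2.2, "dy": -1.4, "dz": 0.2, "gripper": 1}
    - {"ax": 0, "ay": 0, "az": -7, "dx": 2.2, "dy": -1.4, "dz": 0.2, "gripper": 1}
    - {"ax": 0, "ay": 0, "az": -7, "dx": 2.2, "dy": -1.4, "dz": 0.2, "gripper": 1}
    - {"ax": 0, "ay": 0, "az": -7, "dx": 2.2, "dy": -1.4, "dz": 0.2, "gripper": 1}
    - {"ax": 0, "ay": 0, "az": -7, "dx": 2.2, "dy": -1.4, "dz": 0.2, "gripper": 1}
    - {"ax": 0, "ay": 0, "az": 0, "dx": 0, "dy": 0, "dz": 0, "gripper": 1}
    - {"ax": 0, "ay": 0, "az": 0, "dx": 0, "dy": 0, "dz": 0, "gripper": 1}

```text
time: 2.5
ee_pos: [0.5051, 0.3815, 0.2803]
orientation: [-2.801, -1.422, 0.0]
ft_force: [0.2, 0.2, -0.1]
gripper_width: 1.003
gripper_force: 0.0
```

```bash
python3 - <<'E'
from h import *
import pickle
p,R,s=cur();pp=P("wrist");print(p.round(3),s["time"],np.rad2deg(s["joint_pos"]).round(1))
save("wrist","e.png",s=1.4);pickle.dump(pp,open("e.pkl","wb"))
for r in imaging.trace("stand_seat","wrist")[:2]:
  k=max(cv2.findContours(r["region"].astype(np.uint8),0,2)[0],key=cv2.contourArea);print(r["confidence"],r["bbox"],cv2.approxPolyDP(k,3,True)[:,0].tolist())
E
```

```text
[0.505 0.381 0.28 ] 2.5 [30.7 12.  89.4  0.  78.5 66.9]
0.89 [272.4, 230.7, 90.9, 46.0] [[229, 209], [226, 252], [318, 254], [315, 210]]
```

View pics/e.png

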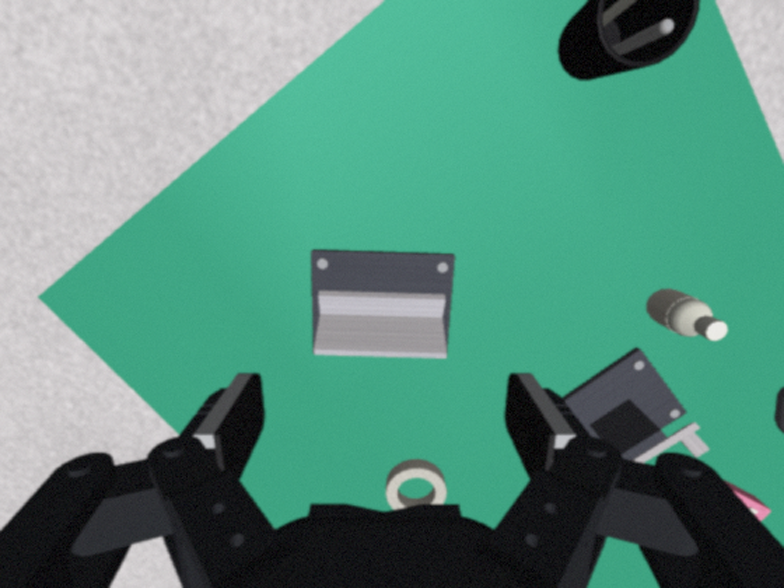

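The stand is seen clearly: ledge outer corners (228,208) and (317,209), backrest upper edge (225,252)–(318,254). Its ledge faces +d. I'll fit the stand's pose, check it against the top and side regions, then do the same for the rest.

```bash
cat > fit.py <<'E'
from h import *
from scipy.optimize import least_squares
def fit(kind,obj,pix,pp,x0,fz=False):
    def res(v):
        R,o=frame(kind,*v[:3]); o=o+[0,0,v[3] if fz else 0]
        return np.r_[(proj(None,R.apply(obj)+o,pp)-pix).ravel(),(v[3]*200 if fz else 0)]
    s=least_squares(res,list(x0)+[0]); print(kind,s.x[:4].round(4),"rms",np.sqrt(np.mean(s.fun**2)).round(2),s.fun[:-1].reshape(-1,2).round(1).tolist()); return s.x
E
python3 - <<'E'
from fit import *
import pickle
pp=pickle.load(open("e.pkl","rb"))
w=.05
obj=np.array([[w,0,.02],[-w,0,.02],[w,0,0],[-w,0,0],[w,.038,0],[-w,.038,0]])
pix=np.array([[228.5,208.3],[317,209.5],[225.8,226],[318.5,227.5],[225,252],[318.5,254]])
for fz in(0,1): v=fit("stand",obj,pix,pp,[.49,.36,2.5],fz)
R,o=frame("stand",*v[:3]);print("yaw",np.rad2deg(v[2]))
for c in("top","side"):print(c,proj(c,R.apply(obj)+o).round(0).tolist())
E
```

```text
stand [0.4791 0.3501 2.4915 0.    ] rms 2.12 [[-1.3, 3.3], [0.9, 3.8], [2.9, -1.5], [-2.6, -1.5], [-0.6, -2.0], [0.8, -2.4]]
stand [0.4801 0.3515 2.4915 0.0046] rms 2.04 [[-2.0, 3.1], [1.6, 3.5], [2.3, -1.5], [-2.0, -1.5], [-1.4, -1.6], [1.5, -2.0]]
yaw 142.7541761308798
top [[100.0, 246.0], [125.0, 214.0], [107.0, 250.0], [132.0, 219.0], [107.0, 255.0], [132.0, 222.0]]
side [[303.0, 354.0], [265.0, 320.0], [311.0, 352.0], [272.0, 318.0], [318.0, 332.0], [279.0, 300.0]]
```

```bash
python3 - <<'E'
from fit import *
import pickle
pp=pickle.load(open("e.pkl","rb"))
w=.05
pix=np.array([[228.5,208.3],[317,209.5],[225.8,226],[318.5,227.5],[225,252],[318.5,254]])
for t in(.003,.005,.007):
  obj=np.array([[w,-t,.02],[-w,-t,.02],[w,0,0],[-w,0,0],[w,.038,-t],[-w,.038,-t]])
  v=fit("stand",obj,pix,pp,[.49,.36,2.5])
# rest from top & side (plate face corners)
pt=P("top");R,o=frame("rest",.6,.06,.06)
obj=np.array([[.05,0,0],[-.05,0,0],[.05,.034,0],[-.05,.034,0],[.048,0,.02],[-.048,0,.02],[.034,0,.02],[-.034,0,.02]])
# crop c.png: scale 4.6, origin (195,155), panel y offset 300
m=np.array([[172,370],[180,548],[115,372],[127,551],[203,370],[212,541],[203,395],[212,518]])
pix=(m-[0,300])/4.6+[195,155]
v=fit("rest",obj,pix,pt,[.6,.06,.06]);v=fit("rest",obj,pix,pt,[.6,.06,.06],1)
E
```

```text
stand [0.4791 0.3501 2.4915 0.    ] rms 1.46 [[-1.0, 1.5], [0.6, 1.9], [2.9, -1.5], [-2.6, -1.5], [-0.4, -0.2], [0.4, -0.5]]
stand [0.4791 0.3501 2.4915 0.    ] rms 1.33 [[-0.8, 0.3], [0.4, 0.7], [2.9, -1.5], [-2.6, -1.5], [-0.2, 1.0], [0.2, 0.7]]
stand [0.4791 0.3501 2.4915 0.    ] rms 1.52 [[-0.6, -0.9], [0.3, -0.5], [2.9, -1.5], [-2.6, -1.5], [-0.0, 2.2], [-0.0, 1.9]]
rest [0.5973 0.0651 0.0721 0.    ] rms 1.02 [[0.4, 0.5], [1.0, 0.2], [2.2, -0.6], [1.9, -0.3], [-1.5, 0.1], [-1.2, 0.3], [-1.2, 0.1], [-1.5, -0.2]]
rest [0.5971 0.0649 0.0721 0.0014] rms 1.01 [[0.4, 0.4], [1.0, 0.2], [2.2, -0.6], [1.9, -0.3], [-1.5, 0.1], [-1.2, 0.3], [-1.2, 0.1], [-1.5, -0.2]]
```

Call:
arm_command:
  deltas:
    - {"ax": 0, "ay": 0, "az": -4, "dx": 0.5, "dy": -3.5, "dz": 0, "gripper": 1}
    - {"ax": 0, "ay": 0, "az": -4, "dx": 0.5, "dy": -3.5, "dz": 0, "gripper": 1}
    - {"ax": 0, "ay": 0, "az": -4, "dx": 0.5, "dy": -3.5, "dz": 0, "gripper": 1}
    - {"ax": 0, "ay": 0, "az": -4, "dx": 0.5, "dy": -3.5, "dz": 0, "gripper": 1}
    - {"ax": 0, "ay": 0, "az": -4, "dx": 0.5, "dy": -3.5, "dz": 0, "gripper": 1}
    - {"ax": 0, "ay": 0, "az": -4, "dx": 0.5, "dy": -3.5, "dz": 0, "gripper": 1}
    - {"ax": 0, "ay": 0, "az": -4, "dx": 0.5, "dy": -3.5, "dz": 0, "gripper": 1}
    - {"ax": 0, "ay": 0, "az": -4, "dx": 0.5, "dy": -3.5, "dz": 0, "gripper": 1}
    - {"ax": 0, "ay": 0, "az": -4, "dx": 0.5, "dy": -3.5, "dz": 0, "gripper": 1}
    - {"ax": 0, "ay": 0, "az": -4, "dx": 0.5, "dy": -3.5, "dz": 0, "gripper": 1}
    - {"ax": 0, "ay": 0, "az": 0, "dx": 0, "dy": 0, "dz": 0, "gripper": 1}
    - {"ax": 0, "ay": 0, "az": 0, "dx": 0, "dy": 0, "dz": 0, "gripper": 1}

```text
time: 3.6
ee_pos: [0.5537, 0.0318, 0.2802]
orientation: [-3.118, -0.379, 0.0]
ft_force: [0.4, 0.4, -0.6]
gripper_width: 0.996
gripper_force: 0.0
```

```bash
python3 - <<'E'
from fit import *
import pickle
p,R,s=cur();pp=P("wrist");print(p.round(3),s["time"],np.rad2deg(s["joint_pos"]).round(1))
save("wrist","f.png",s=1.4);pickle.dump(pp,open("f.pkl","wb"))
for r in imaging.trace("meter","wrist")[:4]+imaging.trace("rest_seat","wrist")[:2]:
  k=max(cv2.findContours(r["region"].astype(np.uint8),0,2)[0],key=cv2.contourArea);rc=cv2.boxPoints(cv2.minAreaRect(k));print(r["confidence"],r["bbox"],rc.round(1).tolist(),[ray(0,q,.024,pp)[:2].round(3).tolist() for q in rc])
E
```

```text
[0.554 0.032 0.28 ] 3.6 [ -4.    2.4 100.1   0.   77.5  72.1]
0.95 [484.7, 174.1, 75.6, 95.1] [[444.0, 218.1999969482422], [460.6000061035156, 118.4000015258789], [521.4000244140625, 128.60000610351562], [504.79998779296875, 228.3000030517578]] [[0.558, -0.204], [0.682, -0.171], [0.689, -0.249], [0.564, -0.291]]
0.84 [539.5, 224.0, 41.0, 63.0] [[520.0, 192.0], [559.0, 192.0], [559.0, 255.0], [520.0, 255.0]] [[0.615, -0.286], [0.628, -0.336], [0.546, -0.384], [0.532, -0.33]]
0.76 [378.0, 139.7, 105.7, 65.0] [[321.6000061035156, 122.4000015258789], [424.29998779296875, 104.0999984741211], [433.79998779296875, 157.1999969482422], [331.0, 175.5]] [[0.637, -0.008], [0.687, -0.122], [0.631, -0.158], [0.577, -0.038]]
0.34 [428.1, 275.6, 41.9, 54.9] [[404.29998779296875, 302.1000061035156], [412.1000061035156, 245.8000030517578], [450.20001220703125, 251.10000610351562], [442.3999938964844, 307.3999938964844]] [[0.421, -0.2], [0.509, -0.177], [0.514, -0.232], [0.426, -0.259]]
0.87 [246.8, 136.8, 51.4, 95.8] [[217.89999389648438, 182.1999969482422], [232.3000030517578, 88.4000015258789], [276.5, 95.19999694824219], [262.1000061035156, 189.0]] [[0.533, 0.102], [0.649, 0.106], [0.654, 0.054], [0.538, 0.044]]
```

View pics/f.png

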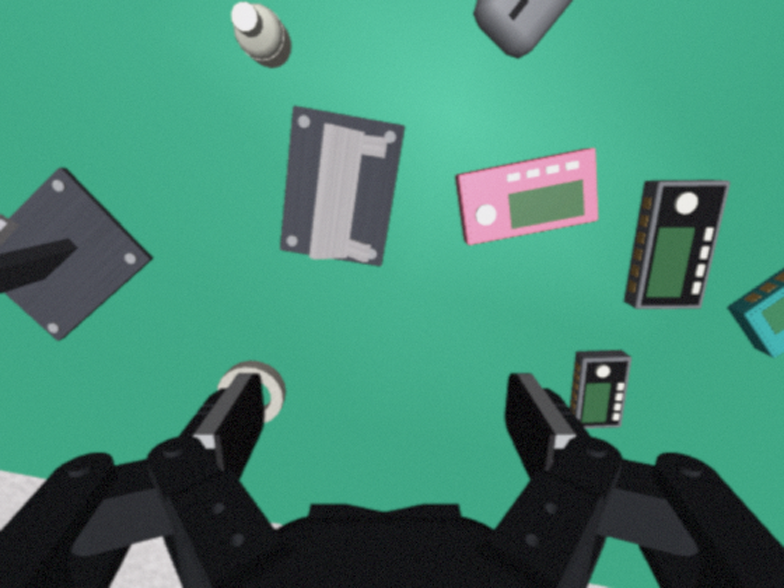

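The wrist view shows the rest, with its plate's upper edge at (231,89)–(221,185) and lugs at right, the pink look-alike (378,140), the large grey meter (485,174) and the small one (428,278).

```bash
python3 - <<'E'
from fit import *
import pickle
pp=pickle.load(open("f.pkl","rb"))
m=np.array([[362,130],[347,260],[323,124],[309,259],[387,137],[377,249],[384,157],[373,262]])/1.4
for t in(0,.004):
 obj=np.array([[.05,0,0],[-.05,0,0],[.05,.034,-t],[-.05,.034,-t],[.048,0,.02],[-.034,0,.02],[.034,0,.02],[-.048,0,.02]])
 v=fit("rest",obj,m,pp,[.6,.06,.06])
 v=fit("rest",obj,m,pp,[.6,.06,.06],1)
E
```

```text
rest [0.5983 0.0648 0.1102 0.    ] rms 3.1 [[1.9, 1.8], [2.7, -1.2], [4.9, 1.0], [6.5, 1.3], [-3.3, -0.2], [-5.7, -2.9], [-2.9, -0.5], [-4.3, -0.1]]
rest [0.599  0.0643 0.1097 0.0106] rms 2.88 [[2.1, 0.5], [2.5, 0.2], [4.2, -0.7], [5.6, 2.9], [-2.7, -1.5], [-5.4, -1.7], [-2.4, -1.2], [-4.1, 1.5]]
rest [0.5983 0.0642 0.1107 0.    ] rms 2.63 [[2.5, 2.0], [3.3, -1.1], [3.1, 1.0], [5.0, 0.6], [-2.7, -0.1], [-5.1, -2.8], [-2.3, -0.3], [-3.7, -0.0]]
rest [0.599  0.0637 0.1103 0.0097] rms 2.41 [[2.6, 0.8], [3.1, 0.2], [2.4, -0.5], [4.1, 2.0], [-2.1, -1.2], [-4.8, -1.6], [-1.8, -1.0], [-3.5, 1.5]]
```

Call:
arm_command:
  deltas:
    - {"ax": 0, "ay": 0, "az": 0, "dx": 0.6, "dy": -3.3, "dz": -0.6, "gripper": 1}
    - {"ax": 0, "ay": 0, "az": 0, "dx": 0.6, "dy": -3.3, "dz": -0.6, "gripper": 1}
    - {"ax": 0, "ay": 0, "az": 0, "dx": 0.6, "dy": -3.3, "dz": -0.6, "gripper": 1}
    - {"ax": 0, "ay": 0, "az": 0, "dx": 0.6, "dy": -3.3, "dz": -0.6, "gripper": 1}
    - {"ax": 0, "ay": 0, "az": 0, "dx": 0.6, "dy": -3.3, "dz": -0.6, "gripper": 1}
    - {"ax": 0, "ay": 0, "az": 0, "dx": 0.6, "dy": -3.3, "dz": -0.6, "gripper": 1}
    - {"ax": 0, "ay": 0, "az": 0, "dx": 0.6, "dy": -3.3, "dz": -0.6, "gripper": 1}
    - {"ax": 0, "ay": 0, "az": 0, "dx": 0.6, "dy": -3.3, "dz": -0.6, "gripper": 1}
    - {"ax": 0, "ay": 0, "az": 0, "dx": 0, "dy": 0, "dz": 0, "gripper": 1}
    - {"ax": 0, "ay": 0, "az": 0, "dx": 0, "dy": 0, "dz": 0, "gripper": 1}

```text
time: 4.58
ee_pos: [0.6022, -0.2315, 0.2313]
orientation: [-3.117, -0.381, 0.002]
ft_force: [0.4, 0.5, -0.0]
gripper_width: 0.999
gripper_force: 0.0
```

```bash
python3 - <<'E'
from fit import *
p,R,s=cur();pp=P("wrist");print(p.round(4),s["time"],np.rad2deg(s["joint_pos"]).round(1))
save("wrist","g.png",s=1.4)
for r in imaging.trace("meter","wrist")[:3]:
  k=max(cv2.findContours(r["region"].astype(np.uint8),0,2)[0],key=cv2.contourArea);print(r["confidence"],r["bbox"],cv2.approxPolyDP(k,3,True)[:,0].tolist())
  rc=cv2.boxPoints(cv2.minAreaRect(k));print([ray(0,q,.024,pp)[:2].round(4).tolist() for q in rc])
E
```

```text
[ 0.6022 -0.2315  0.2313] 4.5833 [-27.3  15.7  90.4   0.   74.1  48.8]
0.72 [281.7, 168.2, 60.4, 106.5] [[252, 116], [255, 220], [308, 220], [311, 116]]
[[0.6735, -0.1883], [0.6888, -0.2502], [0.574, -0.2832], [0.5569, -0.2142]]
0.72 [399.5, 208.9, 117.7, 101.1] [[429, 158], [419, 157], [341, 219], [372, 258], [377, 259], [458, 200]]
[[0.5846, -0.3142], [0.6816, -0.3832], [0.6424, -0.4433], [0.5375, -0.3753]]
0.57 [147.7, 126.9, 128.5, 79.3] [[198, 90], [190, 87], [86, 110], [105, 165], [125, 165], [209, 147], [211, 141]]
[[0.6377, -0.0163], [0.6895, -0.1303], [0.6302, -0.1544], [0.5737, -0.0338]]
```

View pics/g.png

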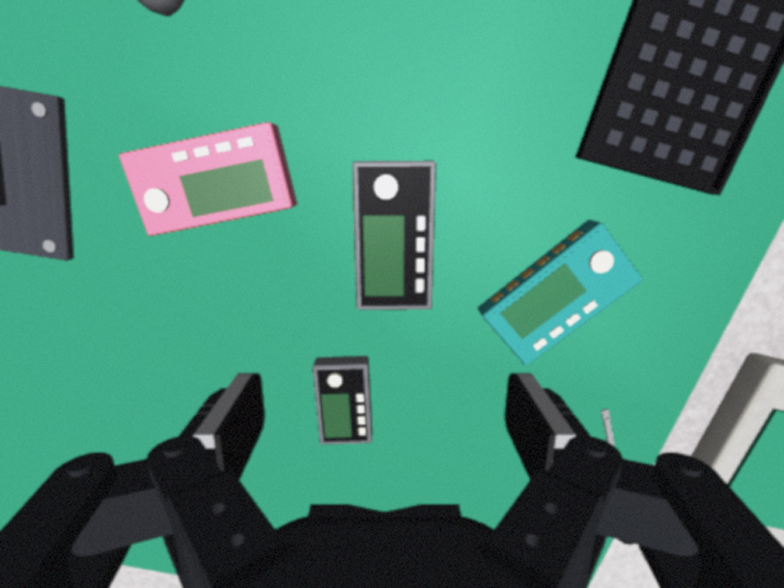

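The meter is centred under the camera, its outline (252,116)–(311,116)–(308,220)–(255,220), screen left and keys right. The jaws already line up with it. I'll go down in stages and refine the rest fit meanwhile.

Call:
arm_command:
  deltas:
    - {"ax": 0, "ay": 0, "az": 0, "dx": 1, "dy": -0.1, "dz": -3, "gripper": 1}
    - {"ax": 0, "ay": 0, "az": 0, "dx": 1, "dy": -0.1, "dz": -3, "gripper": 1}
    - {"ax": 0, "ay": 0, "az": 0, "dx": 0, "dy": 0, "dz": -3, "gripper": 1}
    - {"ax": 0, "ay": 0, "az": 0, "dx": 0, "dy": 0, "dz": -3, "gripper": 1}
    - {"ax": 0, "ay": 0, "az": 0, "dx": 0, "dy": 0, "dz": -3, "gripper": 1}
    - {"ax": 0, "ay": 0, "az": 0, "dx": 0, "dy": 0, "dz": -2, "gripper": 1}
    - {"ax": 0, "ay": 0, "az": 0, "dx": 0, "dy": 0, "dz": 0, "gripper": 1}
    - {"ax": 0, "ay": 0, "az": 0, "dx": 0, "dy": 0, "dz": 0, "gripper": 1}

```text
time: 5.35
ee_pos: [0.6213, -0.2313, 0.0613]
orientation: [-3.116, -0.384, 0.004]
ft_force: [0.3, -0.2, 0.5]
gripper_width: 0.998
gripper_force: 0.0
```

```bash
python3 - <<'E'
from fit import *
import pickle
pp=pickle.load(open("f.pkl","rb"));print("cam",(-pp[1].T@pp[2]).round(3))
m=np.array([[362,130],[347,260],[323,124],[309,259],[387,137],[377,249],[384,157],[373,262]])/1.4
for t in(.004,.006,.008):
 obj=np.array([[.05,0,0],[-.05,0,0],[.05,.034,-t],[-.05,.034,-t],[.048,-t,.02],[-.034,-t,.02],[.034,-t,.02],[-.048,-t,.02]])
 v=fit("rest",obj,m,pp,[.6,.06,.06])
p,R,s=cur();pp=P("wrist");print(p.round(4))
save("wrist","h.png",s=1.4)
E
```

```text
cam [0.628 0.05  0.406]
rest [0.5981 0.0656 0.1097 0.    ] rms 1.88 [[1.2, 1.9], [2.0, -1.2], [1.7, 0.9], [3.6, 0.5], [-1.4, 0.4], [-3.8, -3.0], [-1.0, 0.0], [-2.5, -0.3]]
rest [0.5979 0.0659 0.1095 0.    ] rms 1.43 [[0.8, 1.9], [1.7, -1.2], [0.1, 0.8], [2.2, 0.1], [-0.4, 0.7], [-2.9, -3.0], [-0.0, 0.3], [-1.5, -0.4]]
rest [0.5978 0.0663 0.1094 0.    ] rms 1.26 [[0.5, 2.0], [1.3, -1.1], [-1.4, 0.8], [0.8, -0.4], [0.5, 1.0], [-2.0, -3.1], [0.9, 0.5], [-0.6, -0.5]]
[ 0.6213 -0.2313  0.0613]
```

View pics/h.png

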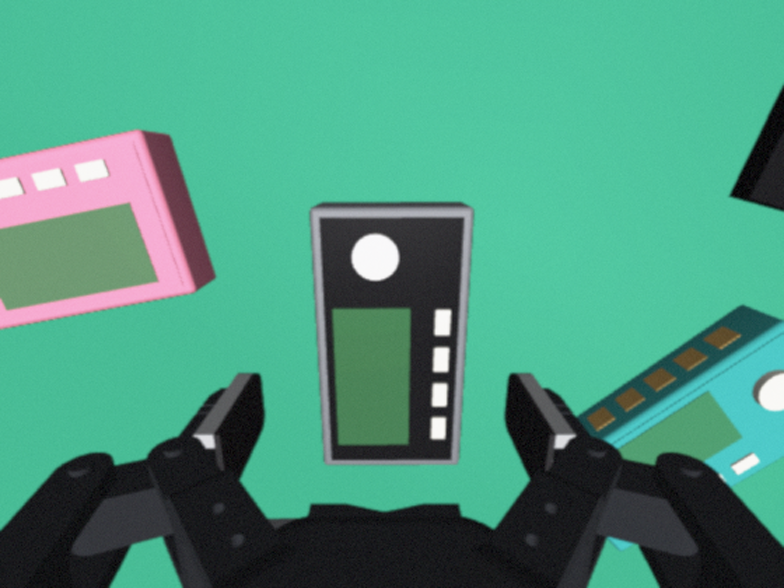

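The meter lies between the open jaws, about 3 mm right of their centre line. It spans (223,146)–(338,146) to (232,331)–(327,331).

```bash
python3 - <<'E'
from fit import *
pp=P("wrist");p,R,s=cur()
c=np.array([ray(0,np.array(q)/1.4,.024,pp) for q in [(312,209),(473,209),(458,463),(325,463)]]);print(c.round(4).tolist(),c.mean(0),np.linalg.norm(c[0]-c[1]),np.linalg.norm(c[1]-c[2]))
x=(c[0]-c[3]+c[1]-c[2]);print(np.rad2deg(np.arctan2(x[1],x[0])),np.rad2deg(R.as_euler("xyz")),R.as_matrix().round(3).tolist(),p)
E
```

```text
[[0.6749, -0.1909, 0.024], [0.6901, -0.2518, 0.024], [0.5749, -0.2811, 0.024], [0.5596, -0.2196, 0.024]] [ 0.62488897 -0.23583778  0.024     ] 0.0627915768261287 0.11884317851891381
14.136553275133732 [ 1.79967159e+02 -5.43704480e-02  1.40333991e+01] [[0.97, 0.242, 0.001], [0.242, -0.97, -0.0], [0.001, 0.001, -1.0]] [ 0.62292588 -0.23249489  0.06345204]
```

Call:
arm_command:
  deltas:
    - {"ax": 0, "ay": 0, "az": 0, "dx": 0.2, "dy": -0.2, "dz": -1, "gripper": 1}
    - {"ax": 0, "ay": 0, "az": 0, "dx": 0, "dy": 0, "dz": -1, "gripper": 1}
    - {"ax": 0, "ay": 0, "az": 0, "dx": 0, "dy": 0, "dz": -1, "gripper": 1}
    - {"ax": 0, "ay": 0, "az": 0, "dx": 0, "dy": 0, "dz": -1, "gripper": 1}
    - {"ax": 0, "ay": 0, "az": 0, "dx": 0, "dy": 0, "dz": -0.5, "gripper": 1}
    - {"ax": 0, "ay": 0, "az": 0, "dx": 0, "dy": 0, "dz": 0, "gripper": 1}
    - {"ax": 0, "ay": 0, "az": 0, "dx": 0, "dy": 0, "dz": 0, "gripper": 1}

```text
time: 5.98
ee_pos: [0.6234, -0.2355, 0.0163]
orientation: [-3.117, -0.38, 0.002]
ft_force: [-0.0, -0.8, 0.0]
gripper_width: 1.001
gripper_force: 0.0
```

Call:
arm_command:
  deltas:
    - {"ax": 0, "ay": 0, "az": 0, "dx": 0, "dy": 0, "dz": 0, "gripper": -1}
    - {"ax": 0, "ay": 0, "az": 0, "dx": 0, "dy": 0, "dz": 0, "gripper": -1}
    - {"ax": 0, "ay": 0, "az": 0, "dx": 0, "dy": 0, "dz": 0, "gripper": -1}
    - {"ax": 0, "ay": 0, "az": 0, "dx": 0, "dy": 0, "dz": 0, "gripper": -1}
    - {"ax": 0, "ay": 0, "az": 0, "dx": 0, "dy": 0, "dz": 0, "gripper": -1}
    - {"ax": 0, "ay": 0, "az": 0, "dx": 0, "dy": 0, "dz": 0, "gripper": -1}
    - {"ax": 0, "ay": 0, "az": 0, "dx": 0, "dy": 0, "dz": 0, "gripper": -1}
    - {"ax": 0, "ay": 0, "az": 0, "dx": 0, "dy": 0, "dz": 0, "gripper": -1}

```text
time: 6.65
ee_pos: [0.625, -0.2362, 0.0184]
orientation: [3.117, 0.38, 0.003]
ft_force: [0.5, 0.1, 4.9]
gripper_width: 0.733
gripper_force: 70.3
```

```bash
python3 - <<'E'
from fit import *
import pickle
def base(im,box,pp,sc=1):
    x0,y0,x1,y1=box; g=im[y0:y1,x0:x1].astype(int)
    m=(g[:,:,1]-g[:,:,2]<45).astype(np.uint8)  # not green
    k=max(cv2.findContours(m,0,2)[0],key=cv2.contourArea); rc=(cv2.boxPoints(cv2.minAreaRect(k))+[x0,y0])/sc
    k=(cv2.approxPolyDP(k,4,True)[:,0]+[x0,y0])/sc
    w=np.array([ray(0,q,.008,pp)[:2] for q in rc]);print(k.round(0).tolist());print(w.round(3).tolist(),"c",w.mean(0).round(4))
    for i in range(2):
        e=w[(i+1)%4]-w[i]-w[(i+3)%4]+w[(i+2)%4];print(np.linalg.norm(e)/2,np.rad2deg(np.arctan2(e[1],e[0]))%90)
a=cv2.imread("pics/a.png");base(a,(200,158,262,222),P("top"));base(a,(90,200,175,275),P("top"))
f=cv2.imread("pics/f.png");base(f,(260,90,425,280),pickle.load(open("f.pkl","rb")),1.4)
E
```

```text
[[244.0, 167.0], [210.0, 170.0], [212.0, 216.0], [248.0, 214.0]]
[[0.658, 0.141], [0.665, 0.041], [0.536, 0.031], [0.529, 0.131]] c [0.5968 0.0861]
0.0997051527281111 4.094523623840402
0.1293931291765318 4.539829880827881
[[137.0, 207.0], [101.0, 245.0], [108.0, 256.0], [113.0, 254.0], [134.0, 271.0], [166.0, 233.0]]
[[0.443, 0.438], [0.562, 0.345], [0.489, 0.25], [0.37, 0.343]] c [0.4661 0.3439]
0.15121812644819377 52.04240874007005
0.11939832999667849 52.390423053389796
[[211.0, 76.0], [201.0, 178.0], [271.0, 189.0], [288.0, 90.0]]
[[0.525, 0.139], [0.657, 0.139], [0.666, 0.041], [0.533, 0.03]] c [0.5953 0.0872]
0.13315670920410916 2.2215679005347875
0.10375151333171405 4.590679806459818
```

```bash
cat >> h.py <<'E'
REST=(.598,.0655,np.deg2rad(4.4)); STAND=(.4791,.3505,np.deg2rad(142.7))
R0=Ro.from_euler("z",13.92,degrees=True)*Ro.from_euler("x",180,degrees=True)
def tool1(x,y,z): # meter origin at rest coords -> tool
    Rr,o=frame("rest",*REST); Rt=Rr*Ro.from_euler("x",180,degrees=True)
    return Rr.apply([x,y,z])+o-Rt.apply([.001,0,.017]),Rt
E
python3 - <<'E'
from h import *
p0=np.array([.624,-.236,.017])
a,Ra=tool1(0,.036,.06);b,_=tool1(0,.036,.004)
print(a,b);plan(a,Ra,p0+[0,0,.15],R0);plan(b,Ra,a,Ra);Rr,_=frame("rest",*REST);print(Rr.as_matrix().round(3))
E
```

```text
[0.59922714 0.03651735 0.13990307] [0.59618922 0.07599862 0.10030509]
shift cm [-2.48 27.25 -2.71] turn deg [44.48  7.17 -9.03] min rows 6.6
shift cm [-0.3   3.95 -3.96] turn deg [0. 0. 0.] min rows 1.3
[[ 0.997 -0.054  0.054]
 [ 0.077  0.705 -0.705]
 [ 0.     0.707  0.707]]
```

Call:
arm_command:
  deltas:
    - {"ax": 0, "ay": 0, "az": 0, "dx": 0, "dy": 0, "dz": 1, "gripper": -1}
    - {"ax": 0, "ay": 0, "az": 0, "dx": 0, "dy": 0, "dz": 2, "gripper": -1}
    - {"ax": 0, "ay": 0, "az": 0, "dx": 0, "dy": 0, "dz": 3, "gripper": -1}
    - {"ax": 0, "ay": 0, "az": 0, "dx": 0, "dy": 0, "dz": 3, "gripper": -1}
    - {"ax": 0, "ay": 0, "az": 0, "dx": 0, "dy": 0, "dz": 3, "gripper": -1}
    - {"ax": 0, "ay": 0, "az": 0, "dx": 0, "dy": 0, "dz": 3, "gripper": -1}
    - {"ax": 0, "ay": 0, "az": 0, "dx": 0, "dy": 0, "dz": 0, "gripper": -1}

```text
time: 7.23
ee_pos: [0.6274, -0.2374, 0.1748]
orientation: [3.112, 0.38, 0.015]
ft_force: [1.6, -0.8, -0.4]
gripper_width: 0.73
gripper_force: 69.5
```

Call:
arm_command:
  deltas:
    - {"ax": 3.18, "ay": 0.51, "az": -0.65, "dx": -0.18, "dy": 1.95, "dz": -0.19, "gripper": -1}
    - {"ax": 3.18, "ay": 0.51, "az": -0.65, "dx": -0.18, "dy": 1.95, "dz": -0.19, "gripper": -1}
    - {"ax": 3.18, "ay": 0.51, "az": -0.65, "dx": -0.18, "dy": 1.95, "dz": -0.19, "gripper": -1}
    - {"ax": 3.18, "ay": 0.51, "az": -0.65, "dx": -0.18, "dy": 1.95, "dz": -0.19, "gripper": -1}
    - {"ax": 3.18, "ay": 0.51, "az": -0.65, "dx": -0.18, "dy": 1.95, "dz": -0.19, "gripper": -1}
    - {"ax": 3.18, "ay": 0.51, "az": -0.65, "dx": -0.18, "dy": 1.95, "dz": -0.19, "gripper": -1}
    - {"ax": 3.18, "ay": 0.51, "az": -0.65, "dx": -0.18, "dy": 1.95, "dz": -0.19, "gripper": -1}
    - {"ax": 3.18, "ay": 0.51, "az": -0.65, "dx": -0.18, "dy": 1.95, "dz": -0.19, "gripper": -1}
    - {"ax": 3.18, "ay": 0.51, "az": -0.65, "dx": -0.18, "dy": 1.95, "dz": -0.19, "gripper": -1}
    - {"ax": 3.18, "ay": 0.51, "az": -0.65, "dx": -0.18, "dy": 1.95, "dz": -0.19, "gripper": -1}
    - {"ax": 3.18, "ay": 0.51, "az": -0.65, "dx": -0.18, "dy": 1.95, "dz": -0.19, "gripper": -1}
    - {"ax": 3.18, "ay": 0.51, "az": -0.65, "dx": -0.18, "dy": 1.95, "dz": -0.19, "gripper": -1}
    - {"ax": 3.18, "ay": 0.51, "az": -0.65, "dx": -0.18, "dy": 1.95, "dz": -0.19, "gripper": -1}
    - {"ax": 3.18, "ay": 0.51, "az": -0.65, "dx": -0.18, "dy": 1.95, "dz": -0.19, "gripper": -1}
    - {"ax": 0, "ay": 0, "az": 0, "dx": 0, "dy": 0, "dz": 0, "gripper": -1}
    - {"ax": 0, "ay": 0, "az": 0, "dx": 0, "dy": 0, "dz": 0, "gripper": -1}
    - {"ax": 0, "ay": 0, "az": 0, "dx": 0, "dy": 0, "dz": 0, "gripper": -1}

```text
time: 8.65
ee_pos: [0.5985, 0.0368, 0.1398]
orientation: [-2.356, -0.088, 0.038]
ft_force: [-0.4, 0.6, -2.1]
gripper_width: 0.732
gripper_force: 69.4
```

```bash
python3 - <<'E'
from h import *
a,Ra=tool1(0,.036,.06)
K=[]
for i in range(4):
  imaging.grab_frame("side"); p,R,s=cur(); print(p.round(4),np.rad2deg((R*Ra.inv()).as_rotvec()).round(2),np.round(s["ft_force"],1),np.round(s["ft_torque"],2),np.rad2deg(s["joint_pos"]).round(1))
print(a)
E
```

```text
[0.599  0.0366 0.1405] [-0.05 -0.02 -0.1 ] [ 1.  -0.2 -2. ] [-0.63 -0.07 -0.01] [-21.4  26.2  97.2  40.   82.3  49.3]
[0.5994 0.0364 0.1409] [-0.05 -0.07 -0.11] [ 0.  -0.3 -1. ] [-0.6  -0.06  0.01] [-21.4  26.2  97.2  40.   82.3  49.3]
[0.5995 0.0364 0.1412] [-0.05 -0.09 -0.11] [ 0.4  1.  -2.3] [-0.62 -0.06 -0.02] [-21.4  26.2  97.2  40.   82.3  49.3]
[0.5995 0.0365 0.1413] [-0.04 -0.09 -0.11] [ 0.  -0.4 -2. ] [-0.6  -0.05  0.01] [-21.4  26.1  97.2  40.   82.3  49.3]
[0.59922714 0.03651735 0.13990307]
```

Call:
arm_command:
  deltas:
    - {"ax": 0, "ay": 0, "az": 0, "dx": -0.03, "dy": 0.42, "dz": -0.42, "gripper": -1}
    - {"ax": 0, "ay": 0, "az": 0, "dx": -0.03, "dy": 0.42, "dz": -0.42, "gripper": -1}
    - {"ax": 0, "ay": 0, "az": 0, "dx": -0.03, "dy": 0.42, "dz": -0.42, "gripper": -1}
    - {"ax": 0, "ay": 0, "az": 0, "dx": -0.03, "dy": 0.42, "dz": -0.42, "gripper": -1}
    - {"ax": 0, "ay": 0, "az": 0, "dx": -0.03, "dy": 0.42, "dz": -0.42, "gripper": -1}
    - {"ax": 0, "ay": 0, "az": 0, "dx": -0.03, "dy": 0.42, "dz": -0.42, "gripper": -1}
    - {"ax": 0, "ay": 0, "az": 0, "dx": -0.03, "dy": 0.42, "dz": -0.42, "gripper": -1}
    - {"ax": 0, "ay": 0, "az": 0, "dx": -0.03, "dy": 0.42, "dz": -0.42, "gripper": -1}
    - {"ax": 0, "ay": 0, "az": 0, "dx": -0.01, "dy": 0.14, "dz": -0.14, "gripper": -1}
    - {"ax": 0, "ay": 0, "az": 0, "dx": -0.01, "dy": 0.14, "dz": -0.14, "gripper": -1}
    - {"ax": 0, "ay": 0, "az": 0, "dx": -0.01, "dy": 0.14, "dz": -0.14, "gripper": -1}
    - {"ax": 0, "ay": 0, "az": 0, "dx": 0, "dy": 0, "dz": 0, "gripper": -1}
    - {"ax": 0, "ay": 0, "az": 0, "dx": 0, "dy": 0, "dz": 0, "gripper": -1}

```text
time: 9.93
ee_pos: [0.5963, 0.075, 0.103]
orientation: [-2.354, -0.089, 0.036]
ft_force: [0.2, 1.2, -2.3]
gripper_width: 0.734
gripper_force: 69.4
```

```bash
python3 - <<'E'
from fit import *
from h import *
p,R,s=cur();print(np.round(s["ft_force"],1),np.round(s["ft_torque"],2))
Rr,o=frame("rest",*REST)
# overlay predicted edges of meter (y=.036,z=.006) and plate on side + top crops
out=[]
for c,b,sc in(("side",(220,195,310,270),4.4),("top",(200,150,262,215),4.4)):
  im=imaging.grab_frame(c)[:,:,::-1].copy()
  cr=cv2.resize(im[b[1]:b[3],b[0]:b[2]],None,fx=sc,fy=sc,interpolation=cv2.INTER_CUBIC)
  for q,col in(([[-.05,0,0],[.05,0,0],[.05,.034,0],[-.05,.034,0]],(0,255,255)),([[-.06,.004,.006],[.06,.004,.006],[.06,.068,.006],[-.06,.068,.006]],(0,0,255)),([[-.06,.004,.03],[.06,.004,.03],[.06,.068,.03],[-.06,.068,.03]],(255,0,0))):
    u=(proj(c,Rr.apply(q)+o)-[b[0],b[1]]+.5)*sc;cv2.polylines(cr,[u.astype(np.int32)],True,col,1)
  out.append(cr)
h=max(x.shape[0] for x in out);out=[np.pad(x,((0,h-x.shape[0]),(0,0),(0,0))) for x in out];m=np.hstack(out);print(m.shape);cv2.imwrite("pics/i.png",m[:,:800])
E
```

```text
[ 0.2  1.2 -2.3] [-0.6  -0.07 -0.01]
(330, 669, 3)
```

View pics/i.png

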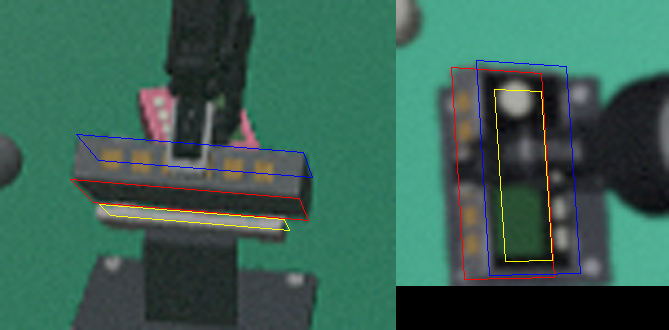

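The overlay on pic i matches: meter above the plate as computed (side plate edge at about (265,243)). I'll ease in to contact.

Call:
arm_command:
  deltas:
    - {"ax": 0, "ay": 0, "az": 0, "dx": 0, "dy": 0.07, "dz": -0.07, "gripper": -1}
    - {"ax": 0, "ay": 0, "az": 0, "dx": 0, "dy": 0.07, "dz": -0.07, "gripper": -1}
    - {"ax": 0, "ay": 0, "az": 0, "dx": 0, "dy": 0.07, "dz": -0.07, "gripper": -1}
    - {"ax": 0, "ay": 0, "az": 0, "dx": 0, "dy": 0.07, "dz": -0.07, "gripper": -1}
    - {"ax": 0, "ay": 0, "az": 0, "dx": 0, "dy": 0, "dz": 0, "gripper": -1}
    - {"ax": 0, "ay": 0, "az": 0, "dx": 0, "dy": 0, "dz": 0, "gripper": -1}

```text
time: 10.53
ee_pos: [0.5961, 0.0779, 0.1]
orientation: [-2.354, -0.089, 0.037]
ft_force: [0.6, 0.5, -2.7]
gripper_width: 0.735
gripper_force: 69.4
```

Call:
arm_command:
  deltas:
    - {"ax": 0, "ay": 0, "az": 0, "dx": 0, "dy": 0.07, "dz": -0.07, "gripper": -1}
    - {"ax": 0, "ay": 0, "az": 0, "dx": 0, "dy": 0, "dz": 0, "gripper": -1}
    - {"ax": 0, "ay": 0, "az": 0, "dx": 0, "dy": 0, "dz": 0, "gripper": -1}

```text
time: 10.78
ee_pos: [0.5961, 0.0786, 0.0993]
orientation: [-2.354, -0.089, 0.037]
ft_force: [-0.1, -0.0, -1.8]
gripper_width: 0.731
gripper_force: 69.4
```

Call:
arm_command:
  deltas:
    - {"ax": 0, "ay": 0, "az": 0, "dx": 0, "dy": 0.07, "dz": -0.07, "gripper": -1}
    - {"ax": 0, "ay": 0, "az": 0, "dx": 0, "dy": 0, "dz": 0, "gripper": -1}
    - {"ax": 0, "ay": 0, "az": 0, "dx": 0, "dy": 0, "dz": 0, "gripper": -1}

```text
time: 11.03
ee_pos: [0.5961, 0.0793, 0.0987]
orientation: [-2.354, -0.089, 0.037]
ft_force: [-0.3, -0.4, -3.0]
gripper_width: 0.732
gripper_force: 69.4
```

Call:
arm_command:
  deltas:
    - {"ax": 0, "ay": 0, "az": 0, "dx": 0, "dy": 0.07, "dz": -0.07, "gripper": -1}
    - {"ax": 0, "ay": 0, "az": 0, "dx": 0, "dy": 0, "dz": 0, "gripper": -1}
    - {"ax": 0, "ay": 0, "az": 0, "dx": 0, "dy": 0, "dz": 0, "gripper": -1}

```text
time: 11.28
ee_pos: [0.5963, 0.0797, 0.0982]
orientation: [-2.354, -0.089, 0.036]
ft_force: [0.4, -0.9, -1.0]
gripper_width: 0.729
gripper_force: 69.5
```

Call:
arm_command:
  deltas:
    - {"ax": 0, "ay": 0, "az": 0, "dx": 0, "dy": 0.07, "dz": -0.07, "gripper": -1}
    - {"ax": 0, "ay": 0, "az": 0, "dx": 0, "dy": 0, "dz": 0, "gripper": -1}
    - {"ax": 0, "ay": 0, "az": 0, "dx": 0, "dy": 0, "dz": 0, "gripper": -1}

```text
time: 11.53
ee_pos: [0.5963, 0.0798, 0.0982]
orientation: [-2.355, -0.09, 0.036]
ft_force: [-2.7, -5.4, 1.8]
gripper_width: 0.727
gripper_force: 70.2
```

```bash
python3 - <<'E'
from h import *
Rr,o=frame("rest",*REST)
for i in range(2):
  imaging.grab_frame("side"); p,R,s=cur(); print(p.round(4),Rr.inv().apply(s["ft_force"]).round(1),np.round(s["ft_torque"],2))
E
```

```text
[0.5963 0.0798 0.0982] [-2.4 -1.1  5. ] [-0.61  0.34  0.23]
[0.5963 0.0798 0.0982] [-3.4 -1.2  4.7] [-0.63  0.28  0.29]
```

Call:
arm_command:
  deltas:
    - {"ax": 0, "ay": 0, "az": 0, "dx": 0, "dy": -0.06, "dz": 0.06, "gripper": -1}
    - {"ax": 0, "ay": 0, "az": 0, "dx": 0, "dy": -0.07, "dz": -0.07, "gripper": -1}
    - {"ax": 0, "ay": 0, "az": 0, "dx": 0, "dy": -0.07, "dz": -0.07, "gripper": -1}
    - {"ax": 0, "ay": 0, "az": 0, "dx": 0.01, "dy": -0.07, "dz": -0.07, "gripper": -1}
    - {"ax": 0, "ay": 0, "az": 0, "dx": 0, "dy": 0, "dz": 0, "gripper": -1}
    - {"ax": 0, "ay": 0, "az": 0, "dx": 0, "dy": 0, "dz": 0, "gripper": -1}

```text
time: 12.13
ee_pos: [0.5968, 0.0779, 0.0963]
orientation: [-2.354, -0.089, 0.035]
ft_force: [-0.0, -2.7, 2.6]
gripper_width: 0.734
gripper_force: 70.0
```

Call:
arm_command:
  deltas:
    - {"ax": 0, "ay": 0, "az": 0, "dx": 0.01, "dy": -0.07, "dz": -0.07, "gripper": -1}
    - {"ax": 0, "ay": 0, "az": 0, "dx": 0, "dy": 0, "dz": 0, "gripper": -1}
    - {"ax": 0, "ay": 0, "az": 0, "dx": 0, "dy": 0, "dz": 0, "gripper": -1}

```text
time: 12.38
ee_pos: [0.5969, 0.0773, 0.0957]
orientation: [-2.354, -0.089, 0.035]
ft_force: [0.6, -1.4, 4.4]
gripper_width: 0.736
gripper_force: 70.0
```

Call:
arm_command:
  deltas:
    - {"ax": 0, "ay": 0, "az": 0, "dx": 0, "dy": -0.1, "dz": -0.04, "gripper": -1}
    - {"ax": 0, "ay": 0, "az": 0, "dx": 0, "dy": 0, "dz": 0, "gripper": -1}
    - {"ax": 0, "ay": 0, "az": 0, "dx": 0, "dy": 0, "dz": 0, "gripper": -1}

```text
time: 12.63
ee_pos: [0.5969, 0.0772, 0.0957]
orientation: [-2.352, -0.089, 0.035]
ft_force: [1.9, 2.1, 5.2]
gripper_width: 0.735
gripper_force: 70.0
```

```bash
python3 - <<'E'
from h import *
Rr,o=frame("rest",*REST)
for i in range(2):
  imaging.grab_frame("side"); p,R,s=cur(); print(p.round(4),(Rr.inv().apply(p+R.apply([.001,0,.017])-o)).round(4),Rr.inv().apply(np.array(s["ft_force"])-[.2,.2,-2]).round(1),np.round(s["ft_torque"],2))
E
```

```text
[0.5969 0.0772 0.0957] [ 0.0008  0.0336 -0.0001] [1.9 6.2 4.7] [ 0.41 -0.08 -0.03]
[0.5969 0.0772 0.0957] [ 0.0008  0.0335 -0.0001] [1.2 7.5 4.2] [ 0.36 -0.19 -0.06]
```

Seated on both plate and lugs, so I'm releasing.

Call:
arm_command:
  deltas:
    - {"ax": 0, "ay": 0, "az": 0, "dx": 0, "dy": 0, "dz": 0, "gripper": 1}
    - {"ax": 0, "ay": 0, "az": 0, "dx": 0, "dy": 0, "dz": 0, "gripper": 1}
    - {"ax": 0, "ay": 0, "az": 0, "dx": 0, "dy": 0, "dz": 0, "gripper": 1}
    - {"ax": 0, "ay": 0, "az": 0, "dx": 0, "dy": 0, "dz": 0, "gripper": 1}
    - {"ax": 0, "ay": 0, "az": 0, "dx": 0, "dy": 0, "dz": 0, "gripper": 1}
    - {"ax": 0, "ay": 0, "az": 0, "dx": 0, "dy": 0, "dz": 0, "gripper": 1}

```text
time: 13.23
ee_pos: [0.5961, 0.0761, 0.0943]
orientation: [-2.354, -0.088, 0.037]
ft_force: [0.9, 0.4, -0.0]
gripper_width: 0.999
gripper_force: 0.0
```

```bash
python3 - <<'E'
from h import *
for i in range(2):
  imaging.grab_frame("side");p,R,s=cur();print(p.round(4),np.round(s["ft_force"],1),np.round(s["ft_torque"],2),s["gripper_width"],s["gripper_force"])
Rr,o=frame("rest",*REST); R1=Rr*Ro.from_euler("x",180,degrees=True)
print("z",Rr.as_matrix()[:,2])
# retake: tool z=-rest y, tool y=+rest z, tool x=+rest x ; meter centre z .012
R2=Ro.from_matrix(np.c_[Rr.apply([1,0,0]),Rr.apply([0,0,1]),Rr.apply([0,-1,0])])
g=lambda y:Rr.apply([0,y,.0115])+o
pr=p+Rr.apply([0,0,.12])
for y in(.16,.06):print(g(y))
plan(g(.16),R2,pr,R1);plan(g(.06),R2,g(.16),R2)
E
```

```text
[0.5962 0.0762 0.0944] [-0.   0.9 -0. ] [-0.36 -0.02  0.01] 1.001380128094996 0.0
[0.5963 0.0761 0.0945] [ 0.6 -0.5 -0.4] [-0.36 -0.02 -0.01] 1.0017969821168453 0.0
z [ 0.05424855 -0.70502276  0.70710678]
[0.58994409 0.17019588 0.18126881]
[0.59536895 0.0996936  0.11055813]
shift cm [-1.28 17.87  0.19] turn deg [-89.73  -6.9    0.  ] min rows 12.6
shift cm [ 0.54 -7.05 -7.07] turn deg [0. 0. 0.] min rows 2.4
```

Call:
arm_command:
  deltas:
    - {"ax": 0, "ay": 0, "az": 0, "dx": 0.11, "dy": -1.41, "dz": 1.41, "gripper": 1}
    - {"ax": 0, "ay": 0, "az": 0, "dx": 0.11, "dy": -1.41, "dz": 1.41, "gripper": 1}
    - {"ax": 0, "ay": 0, "az": 0, "dx": 0.11, "dy": -1.41, "dz": 1.41, "gripper": 1}
    - {"ax": 0, "ay": 0, "az": 0, "dx": 0.11, "dy": -1.41, "dz": 1.41, "gripper": 1}
    - {"ax": 0, "ay": 0, "az": 0, "dx": 0.11, "dy": -1.41, "dz": 1.41, "gripper": 1}
    - {"ax": 0, "ay": 0, "az": 0, "dx": 0.11, "dy": -1.41, "dz": 1.41, "gripper": 1}
    - {"ax": 0, "ay": 0, "az": 0, "dx": 0, "dy": 0, "dz": 0, "gripper": 1}
    - {"ax": 0, "ay": 0, "az": 0, "dx": 0, "dy": 0, "dz": 0, "gripper": 1}

```text
time: 14.0
ee_pos: [0.6037, -0.0091, 0.1801]
orientation: [-2.355, -0.088, 0.033]
ft_force: [0.3, 0.7, -0.3]
gripper_width: 0.998
gripper_force: 0.0
```

```bash
python3 - <<'E'
from fit import *
p,R,s=cur();print(p.round(4),np.rad2deg(s["joint_pos"]).round(1))
Rr,o=frame("rest",*REST)
out=[]
for c,b,sc in(("side",(220,190,310,270),4),("top",(200,150,262,215),4),("wrist",(130,20,430,320),1)):
  im=imaging.grab_frame(c)[:,:,::-1].copy();pp=P(c)
  cr=cv2.resize(im[b[1]:b[3],b[0]:b[2]],None,fx=sc,fy=sc,interpolation=cv2.INTER_CUBIC)
  for q,col in(([[-.06,0,0],[.06,0,0],[.06,.064,0],[-.06,.064,0]],(0,0,255)),([[-.06,0,.024],[.06,0,.024],[.06,.064,.024],[-.06,.064,.024]],(255,0,0))):
    u=(proj(c,Rr.apply(q)+o,pp)-[b[0],b[1]]+.5)*sc;cv2.polylines(cr,[u.astype(np.int32)],True,col,1)
  out.append(cr)
  for r in imaging.trace("meter",c)[:3]:
    k=max(cv2.findContours(r["region"].astype(np.uint8),0,2)[0],key=cv2.contourArea);print(c,round(r["confidence"],2),np.round(r["bbox"]),cv2.approxPolyDP(k,3,True)[:,0].tolist())
  print(proj(c,Rr.apply(np.array([[-.06,0,.024],[.06,0,.024],[.06,.064,.024],[-.06,.064,.024],[.06,.064,0],[-.06,.064,0]]))+o,pp).round(0).tolist())
h=max(x.shape[0] for x in out);out=[np.pad(x,((0,h-x.shape[0]),(0,0),(0,0))) for x in out];m=np.hstack(out);m=cv2.resize(m,None,fx=800/m.shape[1],fy=800/m.shape[1]);cv2.imwrite("pics/j.png",m)
E
```

```text
[ 0.6037 -0.0091  0.1801] [-25.1  24.9  94.   38.1  87.7  49.7]
side 0.96 [297. 184.  36.  20.] [[278, 182], [297, 193], [312, 187], [312, 182], [290, 172], [282, 173]]
side 0.84 [267. 223.  27.  19.] [[252, 216], [254, 229], [279, 231], [272, 213]]
side 0.83 [263. 238.  53.  14.] [[237, 232], [239, 240], [289, 243], [289, 236], [283, 232]]
[[290.0, 238.0], [242.0, 234.0], [237.0, 228.0], [288.0, 232.0], [236.0, 238.0], [287.0, 242.0]]
top 0.73 [404. 188.  40.  54.] [[407, 163], [384, 200], [398, 212], [425, 179], [424, 174]]
top 0.61 [226. 190.  30.  48.] [[213, 166], [215, 212], [235, 213], [239, 209], [237, 168]]
[[241.0, 212.0], [238.0, 165.0], [218.0, 164.0], [221.0, 212.0], [212.0, 165.0], [215.0, 213.0]]
wrist 0.76 [495. 199. 131. 108.] [[559, 146], [430, 175], [430, 197], [444, 253], [559, 252]]
wrist 0.55 [272. 207.  84. 140.] [[234, 139], [238, 274], [307, 275], [313, 141]]
[[310.0, 276.0], [316.0, 138.0], [233.0, 139.0], [239.0, 276.0], [237.0, 137.0], [242.0, 264.0]]
```

The meter lies on the rest as computed: wrist outline (234,139)–(307,275) against a prediction of (233,139)–(310,276). Next I swing round to its top edge.

Call:
arm_command:
  deltas:
    - {"ax": -6.9, "ay": -0.53, "az": 0, "dx": -0.1, "dy": 1.38, "dz": 0.02, "gripper": 1}
    - {"ax": -6.9, "ay": -0.53, "az": 0, "dx": -0.1, "dy": 1.38, "dz": 0.02, "gripper": 1}
    - {"ax": -6.9, "ay": -0.53, "az": 0, "dx": -0.1, "dy": 1.38, "dz": 0.02, "gripper": 1}
    - {"ax": -6.9, "ay": -0.53, "az": 0, "dx": -0.1, "dy": 1.38, "dz": 0.02, "gripper": 1}
    - {"ax": -6.9, "ay": -0.53, "az": 0, "dx": -0.1, "dy": 1.38, "dz": 0.02, "gripper": 1}
    - {"ax": -6.9, "ay": -0.53, "az": 0, "dx": -0.1, "dy": 1.38, "dz": 0.02, "gripper": 1}
    - {"ax": -6.9, "ay": -0.53, "az": 0, "dx": -0.1, "dy": 1.38, "dz": 0.02, "gripper": 1}
    - {"ax": -6.9, "ay": -0.53, "az": 0, "dx": -0.1, "dy": 1.38, "dz": 0.02, "gripper": 1}
    - {"ax": -6.9, "ay": -0.53, "az": 0, "dx": -0.1, "dy": 1.38, "dz": 0.02, "gripper": 1}
    - {"ax": -6.9, "ay": -0.53, "az": 0, "dx": -0.1, "dy": 1.38, "dz": 0.02, "gripper": 1}
    - {"ax": -6.9, "ay": -0.53, "az": 0, "dx": -0.1, "dy": 1.38, "dz": 0.02, "gripper": 1}
    - {"ax": -6.9, "ay": -0.53, "az": 0, "dx": -0.1, "dy": 1.38, "dz": 0.02, "gripper": 1}
    - {"ax": -6.9, "ay": -0.53, "az": 0, "dx": -0.1, "dy": 1.38, "dz": 0.02, "gripper": 1}
    - {"ax": 0, "ay": 0, "az": 0, "dx": 0, "dy": 0, "dz": 0, "gripper": 1}
    - {"ax": 0, "ay": 0, "az": 0, "dx": 0, "dy": 0, "dz": 0, "gripper": 1}
    - {"ax": 0, "ay": 0, "az": 0, "dx": 0, "dy": 0, "dz": 0, "gripper": 1}

```text
time: 15.63
ee_pos: [0.5896, 0.1711, 0.1813]
orientation: [2.356, 0.091, 0.038]
ft_force: [1.1, 0.2, -0.3]
gripper_width: 1.0
gripper_force: 0.0
```

```bash
python3 - <<'E'
from h import *
Rr,o=frame("rest",*REST)
R2=Ro.from_matrix(np.c_[Rr.apply([1,0,0]),Rr.apply([0,0,1]),Rr.apply([0,-1,0])])
g=lambda y:Rr.apply([0,y,.012])+o
for i in range(3):
  imaging.grab_frame("wrist");p,R,s=cur()
  print(p.round(4),Rr.inv().apply(p-o).round(4),np.rad2deg(s["joint_pos"]).round(1),np.round(s["ft_force"],1))
  plan(g(.059),R2)
pp=P("wrist")
for r in imaging.trace("meter","wrist")[:3]:
    k=max(cv2.findContours(r["region"].astype(np.uint8),0,2)[0],key=cv2.contourArea);print(round(r["confidence"],2),np.round(r["bbox"]),cv2.approxPolyDP(k,3,True)[:,0].tolist())
print(proj(0,Rr.apply(np.array([[-.06,.064,.024],[.06,.064,.024],[.06,.064,0],[-.06,.064,0]]))+o,pp).round(0).tolist())
E
```

```text
[0.5901 0.1704 0.1823] [0.0002 0.1609 0.0121] [ 27.1  28.   89.2 -40.8  85.3 124.7] [ 0.5 -0.3  0.2]
shift cm [ 0.53 -7.18 -7.21] turn deg [-0.13  0.09  0.04] min rows 2.5
[0.5904 0.17   0.183 ] [0.0005 0.161  0.0128] [ 27.1  27.9  89.2 -40.8  85.3 124.7] [ 0.4  0.7 -0.1]
shift cm [ 0.5  -7.14 -7.28] turn deg [-0.15  0.15  0.09] min rows 2.5
[0.5906 0.1698 0.1832] [0.0006 0.1611 0.0132] [ 27.   27.9  89.2 -40.8  85.3 124.7] [-0.  -0.   0.2]
shift cm [ 0.49 -7.11 -7.3 ] turn deg [-0.16  0.18  0.12] min rows 2.5
0.92 [274. 212.  40. 148.] [[262, 139], [255, 146], [258, 285], [284, 286], [286, 178], [292, 160], [283, 139]]
0.91 [400. 164.  39.  63.] [[412, 136], [402, 137], [382, 182], [394, 197], [402, 194], [419, 154]]
0.66 [320. 158.  62.  76.] [[342, 122], [330, 121], [289, 149], [292, 173], [287, 188], [291, 197], [305, 198], [347, 162]]
[[287.0, 287.0], [288.0, 143.0], [256.0, 143.0], [259.0, 287.0]]
```

Call:
arm_command:
  deltas:
    - {"ax": 0, "ay": 0, "az": 0, "dx": 0.08, "dy": -0.99, "dz": -0.99, "gripper": 1}
    - {"ax": 0, "ay": 0, "az": 0, "dx": 0.08, "dy": -0.99, "dz": -0.99, "gripper": 1}
    - {"ax": 0, "ay": 0, "az": 0, "dx": 0.08, "dy": -0.99, "dz": -0.99, "gripper": 1}
    - {"ax": 0, "ay": 0, "az": 0, "dx": 0.08, "dy": -0.99, "dz": -0.99, "gripper": 1}
    - {"ax": 0, "ay": 0, "az": 0, "dx": 0.08, "dy": -0.99, "dz": -0.99, "gripper": 1}
    - {"ax": 0, "ay": 0, "az": 0, "dx": 0.08, "dy": -0.99, "dz": -0.99, "gripper": 1}
    - {"ax": 0, "ay": 0, "az": 0, "dx": 0.02, "dy": -0.28, "dz": -0.28, "gripper": 1}
    - {"ax": 0, "ay": 0, "az": 0, "dx": 0.02, "dy": -0.28, "dz": -0.28, "gripper": 1}
    - {"ax": 0, "ay": 0, "az": 0, "dx": 0.02, "dy": -0.28, "dz": -0.28, "gripper": 1}
    - {"ax": 0, "ay": 0, "az": 0, "dx": 0.02, "dy": -0.28, "dz": -0.28, "gripper": 1}
    - {"ax": 0, "ay": 0, "az": 0, "dx": 0, "dy": 0, "dz": 0, "gripper": 1}
    - {"ax": 0, "ay": 0, "az": 0, "dx": 0, "dy": 0, "dz": 0, "gripper": 1}

```text
time: 16.83
ee_pos: [0.5957, 0.1007, 0.1115]
orientation: [2.356, 0.09, 0.04]
ft_force: [0.0, 0.5, -0.0]
gripper_width: 1.002
gripper_force: 0.0
```

Call:
arm_command:
  deltas:
    - {"ax": 0, "ay": 0, "az": 0, "dx": 0, "dy": 0, "dz": 0, "gripper": -1}
    - {"ax": 0, "ay": 0, "az": 0, "dx": 0, "dy": 0, "dz": 0, "gripper": -1}
    - {"ax": 0, "ay": 0, "az": 0, "dx": 0, "dy": 0, "dz": 0, "gripper": -1}
    - {"ax": 0, "ay": 0, "az": 0, "dx": 0, "dy": 0, "dz": 0, "gripper": -1}
    - {"ax": 0, "ay": 0, "az": 0, "dx": 0, "dy": 0, "dz": 0, "gripper": -1}
    - {"ax": 0, "ay": 0, "az": 0, "dx": 0, "dy": 0, "dz": 0, "gripper": -1}
    - {"ax": 0, "ay": 0, "az": 0, "dx": 0, "dy": 0, "dz": 0, "gripper": -1}
    - {"ax": 0, "ay": 0, "az": 0, "dx": 0, "dy": 0, "dz": 0, "gripper": -1}
    - {"ax": 0, "ay": 0, "az": 0, "dx": 0, "dy": 0, "dz": 0, "gripper": -1}
    - {"ax": 0, "ay": 0, "az": 0, "dx": 0, "dy": 0, "dz": 0, "gripper": -1}
    - {"ax": 0, "ay": 0, "az": 0, "dx": 0, "dy": 0, "dz": 0, "gripper": -1}
    - {"ax": 0, "ay": 0, "az": 0, "dx": 0, "dy": 0, "dz": 0, "gripper": -1}

```text
time: 17.83
ee_pos: [0.5958, 0.101, 0.1114]
orientation: [2.357, 0.09, 0.04]
ft_force: [-0.6, 4.9, 0.0]
gripper_width: 0.265
gripper_force: 60.7
```

Call:
arm_command:
  deltas:
    - {"ax": 0, "ay": 0, "az": 0, "dx": -0.04, "dy": 0.53, "dz": 0.53, "gripper": -1}
    - {"ax": 0, "ay": 0, "az": 0, "dx": -0.08, "dy": 1.06, "dz": 1.06, "gripper": -1}
    - {"ax": 0, "ay": 0, "az": 0, "dx": -0.08, "dy": 1.06, "dz": 1.06, "gripper": -1}
    - {"ax": 0, "ay": 0, "az": 0, "dx": -0.08, "dy": 1.06, "dz": 1.06, "gripper": -1}
    - {"ax": 0, "ay": 0, "az": 0, "dx": -0.04, "dy": 0.53, "dz": 0.53, "gripper": -1}
    - {"ax": 6.41, "ay": 0.49, "az": 0, "dx": 0, "dy": 0, "dz": 1.8, "gripper": -1}
    - {"ax": 6.41, "ay": 0.49, "az": 0, "dx": 0, "dy": 0, "dz": 1.8, "gripper": -1}
    - {"ax": 6.41, "ay": 0.49, "az": 0, "dx": 0, "dy": 0, "dz": 1.8, "gripper": -1}
    - {"ax": 6.41, "ay": 0.49, "az": 0, "dx": 0, "dy": 0, "dz": 1.8, "gripper": -1}
    - {"ax": 6.41, "ay": 0.49, "az": 0, "dx": 0, "dy": 0, "dz": 1.8, "gripper": -1}
    - {"ax": 6.41, "ay": 0.49, "az": 0, "dx": 0, "dy": 0, "dz": 1.8, "gripper": -1}
    - {"ax": 6.41, "ay": 0.49, "az": 0, "dx": 0, "dy": 0, "dz": 1.8, "gripper": -1}
    - {"ax": 0, "ay": 0, "az": 0, "dx": 0, "dy": 0, "dz": 0, "gripper": -1}

```text
time: 18.92
ee_pos: [0.5954, 0.14, 0.2867]
orientation: [-3.137, -0.113, -0.018]
ft_force: [0.1, -0.2, -0.6]
gripper_width: 0.266
gripper_force: 60.2
```

```bash
cat >> h.py <<'E'
def tool3(x,y,z): # TCP for meter origin at stand coords
    Rs,o=frame("stand",*STAND)
    return Rs.apply([x,y+.027,z+.012])+o, Ro.from_matrix(np.c_[Rs.apply([1,0,0]),Rs.apply([0,0,1]),Rs.apply([0,-1,0])])
E
python3 - <<'E'
from h import *
p,R,s=cur();print(p.round(4),np.rad2deg(R.as_euler("xyz")).round(1),np.rad2deg(s["joint_pos"]).round(1))
a,Ra=tool3(0,.092,.008);b,_=tool3(0,.038,.004);print(a,b)
Rs,_=frame("stand",*STAND);print(Rs.as_matrix().round(3))
Rd=Ro.from_euler("z",142.7,degrees=True)*Ro.from_euler("x",180,degrees=True)
Rn=Ro.from_euler("z",4.4,degrees=True)*Ro.from_euler("x",180,degrees=True)
q=np.array([.5923,.1426,.2794])
plan(a+[0,0,.05],Rd,q,Rn);plan(a,Ra,a+[0,0,.05],Rd);plan(b,Ra,a,Ra);plan(a,Ra,q,Rn)
E
```

```text
[0.5954 0.14   0.2867] [-179.9   -0.7    4.1] [ 6.6  8.8 92.5  0.1 78.  92.5]
[0.45960813 0.32491326 0.20130299] [0.47124078 0.3401833  0.1506719 ]
[[-0.795 -0.256  0.549]
 [ 0.606 -0.336  0.721]
 [ 0.     0.906  0.423]]
shift cm [-13.27  18.23  -2.81] turn deg [  0.    0.  138.3] min rows 19.5
shift cm [ 0.  0. -5.] turn deg [ 19.89 -15.15  -0.  ] min rows 3.5
shift cm [ 1.16  1.53 -5.06] turn deg [0. 0. 0.] min rows 1.3
shift cm [-13.27  18.23  -7.81] turn deg [ -9.11 -30.84 135.57] min rows 19.5
```

Call:
arm_command:
  deltas:
    - {"ax": 0, "ay": 0, "az": 6.915, "dx": -0.66, "dy": 0.91, "dz": -0.14, "gripper": -1}
    - {"ax": 0, "ay": 0, "az": 6.915, "dx": -0.66, "dy": 0.91, "dz": -0.14, "gripper": -1}
    - {"ax": 0, "ay": 0, "az": 6.915, "dx": -0.66, "dy": 0.91, "dz": -0.14, "gripper": -1}
    - {"ax": 0, "ay": 0, "az": 6.915, "dx": -0.66, "dy": 0.91, "dz": -0.14, "gripper": -1}
    - {"ax": 0, "ay": 0, "az": 6.915, "dx": -0.66, "dy": 0.91, "dz": -0.14, "gripper": -1}
    - {"ax": 0, "ay": 0, "az": 6.915, "dx": -0.66, "dy": 0.91, "dz": -0.14, "gripper": -1}
    - {"ax": 0, "ay": 0, "az": 6.915, "dx": -0.66, "dy": 0.91, "dz": -0.14, "gripper": -1}
    - {"ax": 0, "ay": 0, "az": 6.915, "dx": -0.66, "dy": 0.91, "dz": -0.14, "gripper": -1}
    - {"ax": 0, "ay": 0, "az": 6.915, "dx": -0.66, "dy": 0.91, "dz": -0.14, "gripper": -1}
    - {"ax": 0, "ay": 0, "az": 6.915, "dx": -0.66, "dy": 0.91, "dz": -0.14, "gripper": -1}
    - {"ax": 0, "ay": 0, "az": 6.915, "dx": -0.66, "dy": 0.91, "dz": -0.14, "gripper": -1}
    - {"ax": 0, "ay": 0, "az": 6.915, "dx": -0.66, "dy": 0.91, "dz": -0.14, "gripper": -1}
    - {"ax": 0, "ay": 0, "az": 6.915, "dx": -0.66, "dy": 0.91, "dz": -0.14, "gripper": -1}
    - {"ax": 0, "ay": 0, "az": 6.915, "dx": -0.66, "dy": 0.91, "dz": -0.14, "gripper": -1}
    - {"ax": 0, "ay": 0, "az": 6.915, "dx": -0.66, "dy": 0.91, "dz": -0.14, "gripper": -1}
    - {"ax": 0, "ay": 0, "az": 6.915, "dx": -0.66, "dy": 0.91, "dz": -0.14, "gripper": -1}
    - {"ax": 0, "ay": 0, "az": 6.915, "dx": -0.66, "dy": 0.91, "dz": -0.14, "gripper": -1}
    - {"ax": 0, "ay": 0, "az": 6.915, "dx": -0.66, "dy": 0.91, "dz": -0.14, "gripper": -1}
    - {"ax": 0, "ay": 0, "az": 6.915, "dx": -0.66, "dy": 0.91, "dz": -0.14, "gripper": -1}
    - {"ax": 0, "ay": 0, "az": 6.915, "dx": -0.66, "dy": 0.91, "dz": -0.14, "gripper": -1}

```text
time: 20.58
ee_pos: [0.4587, 0.3253, 0.2501]
orientation: [-0.994, -2.979, 0.009]
ft_force: [0.7, 0.6, -1.8]
gripper_width: 0.262
gripper_force: 60.0
```

Call:
arm_command:
  deltas:
    - {"ax": 3.98, "ay": -3.03, "az": 0, "dx": 0, "dy": 0, "dz": -1, "gripper": -1}
    - {"ax": 3.98, "ay": -3.03, "az": 0, "dx": 0, "dy": 0, "dz": -1, "gripper": -1}
    - {"ax": 3.98, "ay": -3.03, "az": 0, "dx": 0, "dy": 0, "dz": -1, "gripper": -1}
    - {"ax": 3.98, "ay": -3.03, "az": 0, "dx": 0, "dy": 0, "dz": -1, "gripper": -1}
    - {"ax": 3.98, "ay": -3.03, "az": 0, "dx": 0, "dy": 0, "dz": -1, "gripper": -1}
    - {"ax": 0, "ay": 0, "az": 0, "dx": 0, "dy": 0, "dz": 0, "gripper": -1}
    - {"ax": 0, "ay": 0, "az": 0, "dx": 0, "dy": 0, "dz": 0, "gripper": -1}
    - {"ax": 0, "ay": 0, "az": 0, "dx": 0, "dy": 0, "dz": 0, "gripper": -1}

```text
time: 21.25
ee_pos: [0.4607, 0.3255, 0.2024]
orientation: [0.94, 2.787, 0.614]
ft_force: [0.7, 0.2, -1.4]
gripper_width: 0.267
gripper_force: 60.1
```

```bash
python3 - <<'E'
from fit import *
a,Ra=tool3(0,.092,.008);Rs,o=frame("stand",*STAND)
for i in range(2):
  imaging.grab_frame("side");p,R,s=cur();print(p.round(4),a.round(4),np.rad2deg((R*Ra.inv()).as_rotvec()).round(2),np.round(s["ft_force"],1),Rs.inv().apply(s["ft_force"]).round(1),np.rad2deg(s["joint_pos"]).round(1),s["gripper_width"])
c="side"
for n in("meter","stand_seat"):
  for r in imaging.trace(n,c)[:4]:
    k=max(cv2.findContours(r["region"].astype(np.uint8),0,2)[0],key=cv2.contourArea);print(n,round(r["confidence"],2),np.round(r["bbox"]),cv2.approxPolyDP(k,3,True)[:,0].tolist())
q=np.array([[-.06,.06,.032],[.06,.06,.032],[.06,.124,.032],[-.06,.124,.032]]);print(proj(c,Rs.apply(q)+o).round(0).tolist())
out=[]
im=imaging.grab_frame("side")[:,:,::-1].copy()
for q,col in((q,(255,0,0)),(q-[0,0,.024],(0,0,255)),([[-.05,0,0],[.05,0,0],[.05,.038,0],[-.05,.038,0]],(0,255,255)),([[-.05,0,0],[.05,0,0],[.05,0,.02],[-.05,0,.02]],(0,255,255))):
  cv2.polylines(im,[proj(c,Rs.apply(q)+o).round().astype(np.int32)],True,col,1)
cv2.imwrite("pics/k.png",cv2.resize(im[200:390,200:400],None,fx=3,fy=3,interpolation=cv2.INTER_CUBIC))
E
```

```text
[0.4617 0.3259 0.2035] [0.4596 0.3249 0.2013] [-0.03  0.    0.04] [ 0.3  0.9 -1.5] [ 0.3 -1.8  0.2] [ 21.6  -4.9 119.   17.7  45.6 -41.3] 0.26833397807433296
[0.4621 0.3261 0.2039] [0.4596 0.3249 0.2013] [ 0.01 -0.05  0.04] [-0.7  1.  -2.6] [ 1.2 -2.5 -0.8] [ 21.6  -4.9 118.9  17.8  45.6 -41.3] 0.26306427549328304
meter 0.72 [302. 289.  64.  69.] [[279, 255], [268, 287], [312, 323], [322, 323], [336, 288], [311, 271], [302, 285], [295, 284], [291, 275], [296, 261]]
meter 0.72 [267. 228.  29.  30.] [[271, 212], [252, 216], [260, 242], [275, 242], [281, 237]]
meter 0.64 [293. 181.  38.  21.] [[275, 179], [298, 192], [311, 187], [309, 181], [290, 172]]
stand_seat 0.92 [294. 327.  53.  59.] [[281, 299], [274, 316], [265, 319], [266, 324], [301, 355], [311, 353], [320, 330]]
[[268.0, 288.0], [316.0, 327.0], [330.0, 291.0], [280.0, 255.0]]
```

View pics/k.png

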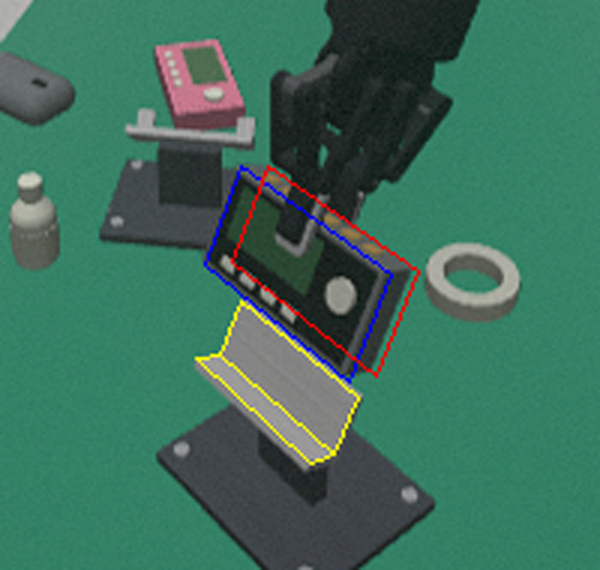

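The side view shows the meter held screen out with keys below the screen, its outline at (268,288)–(316,323), right above the ledge. Now lowering.

Call:
arm_command:
  deltas:
    - {"ax": 0, "ay": 0, "az": 0, "dx": 0.12, "dy": 0.15, "dz": -0.48, "gripper": -1}
    - {"ax": 0, "ay": 0, "az": 0, "dx": 0.12, "dy": 0.15, "dz": -0.48, "gripper": -1}
    - {"ax": 0, "ay": 0, "az": 0, "dx": 0.12, "dy": 0.15, "dz": -0.48, "gripper": -1}
    - {"ax": 0, "ay": 0, "az": 0, "dx": 0.12, "dy": 0.15, "dz": -0.48, "gripper": -1}
    - {"ax": 0, "ay": 0, "az": 0, "dx": 0.12, "dy": 0.15, "dz": -0.48, "gripper": -1}
    - {"ax": 0, "ay": 0, "az": 0, "dx": 0.12, "dy": 0.15, "dz": -0.48, "gripper": -1}
    - {"ax": 0, "ay": 0, "az": 0, "dx": 0.12, "dy": 0.15, "dz": -0.48, "gripper": -1}
    - {"ax": 0, "ay": 0, "az": 0, "dx": 0.12, "dy": 0.15, "dz": -0.48, "gripper": -1}
    - {"ax": 0, "ay": 0, "az": 0, "dx": 0.12, "dy": 0.15, "dz": -0.48, "gripper": -1}
    - {"ax": 0, "ay": 0, "az": 0, "dx": 0.12, "dy": 0.15, "dz": -0.48, "gripper": -1}
    - {"ax": 0, "ay": 0, "az": 0, "dx": 0, "dy": 0, "dz": 0, "gripper": -1}
    - {"ax": 0, "ay": 0, "az": 0, "dx": 0, "dy": 0, "dz": 0, "gripper": -1}
    - {"ax": 0, "ay": 0, "az": 0, "dx": 0, "dy": 0, "dz": 0, "gripper": -1}

```text
time: 22.58
ee_pos: [0.4725, 0.3399, 0.1538]
orientation: [0.942, 2.786, 0.617]
ft_force: [-0.7, -0.2, -2.1]
gripper_width: 0.269
gripper_force: 60.2
```

```bash
cat > st.py <<'E'
from h import *
Rs,o=frame("stand",*STAND); F=[]
for i in range(5): imaging.grab_frame("side");p,R,s=cur();F.append(s["ft_force"])
print(s["time"],"meter nominal",(Rs.inv().apply(p-o)-[0,.027,.012]).round(4),"F stand",Rs.inv().apply(np.mean(F,0)).round(1),"T",Rs.inv().apply(s["ft_torque"]).round(2))
E
python3 st.py
```

```text
22.8333 meter nominal [-0.0012  0.0409  0.0059] F stand [-0.  -2.2 -1.3] T [0.36 0.03 0.01]
```

Now 2 mm steps toward the backrest, then 1 mm steps, watching the force.

Call:
arm_command:
  deltas:
    - {"ax": 0, "ay": 0, "az": 0, "dx": -0.055, "dy": -0.072, "dz": -0.042, "gripper": -1}
    - {"ax": 0, "ay": 0, "az": 0, "dx": -0.055, "dy": -0.072, "dz": -0.042, "gripper": -1}
    - {"ax": 0, "ay": 0, "az": 0, "dx": -0.055, "dy": -0.072, "dz": -0.042, "gripper": -1}
    - {"ax": 0, "ay": 0, "az": 0, "dx": 0, "dy": 0, "dz": 0, "gripper": -1}
    - {"ax": 0, "ay": 0, "az": 0, "dx": 0, "dy": 0, "dz": 0, "gripper": -1}

```text
time: 23.25
ee_pos: [0.4706, 0.3376, 0.1523]
orientation: [0.942, 2.786, 0.617]
ft_force: [0.3, -1.0, -2.7]
gripper_width: 0.27
gripper_force: 60.2
```

```bash
python3 st.py
```

```text
23.5 meter nominal [-0.0012  0.0406  0.0027] F stand [-0.3 -2.4 -0.7] T [ 0.35 -0.03  0.02]
```

Call:
arm_command:
  deltas:
    - {"ax": 0, "ay": 0, "az": 0, "dx": -0.055, "dy": -0.072, "dz": -0.042, "gripper": -1}
    - {"ax": 0, "ay": 0, "az": 0, "dx": -0.055, "dy": -0.072, "dz": -0.042, "gripper": -1}
    - {"ax": 0, "ay": 0, "az": 0, "dx": 0, "dy": 0, "dz": 0, "gripper": -1}
    - {"ax": 0, "ay": 0, "az": 0, "dx": 0, "dy": 0, "dz": 0, "gripper": -1}

```text
time: 23.83
ee_pos: [0.47, 0.3366, 0.1521]
orientation: [0.942, 2.785, 0.619]
ft_force: [0.2, 2.2, -2.4]
gripper_width: 0.267
gripper_force: 60.1
```

```bash
python3 st.py
```

```text
24.0833 meter nominal [-0.0012  0.0408  0.0013] F stand [ 0.8 -3.2  1.7] T [-0.28 -0.1   0.13]
```

Call:
arm_command:
  deltas:
    - {"ax": 0, "ay": 0, "az": 0, "dx": 0.04, "dy": 0.05, "dz": 0.03, "gripper": -1}
    - {"ax": 0, "ay": 0, "az": 0, "dx": 0.026, "dy": 0.034, "dz": -0.09, "gripper": -1}
    - {"ax": 0, "ay": 0, "az": 0, "dx": 0.026, "dy": 0.034, "dz": -0.09, "gripper": -1}
    - {"ax": 0, "ay": 0, "az": 0, "dx": 0.026, "dy": 0.034, "dz": -0.09, "gripper": -1}
    - {"ax": 0, "ay": 0, "az": 0, "dx": 0.026, "dy": 0.034, "dz": -0.09, "gripper": -1}
    - {"ax": 0, "ay": 0, "az": 0, "dx": 0.026, "dy": 0.034, "dz": -0.09, "gripper": -1}
    - {"ax": 0, "ay": 0, "az": 0, "dx": 0, "dy": 0, "dz": 0, "gripper": -1}
    - {"ax": 0, "ay": 0, "az": 0, "dx": 0, "dy": 0, "dz": 0, "gripper": -1}

```text
time: 24.75
ee_pos: [0.4714, 0.3385, 0.1474]
orientation: [0.942, 2.786, 0.617]
ft_force: [1.2, 1.6, -2.7]
gripper_width: 0.267
gripper_force: 60.2
```

```bash
python3 st.py
```

```text
25.0 meter nominal [-0.0012  0.0356  0.0015] F stand [-0.5 -2.1  1.3] T [-0.17 -0.15 -0.04]
```

Call:
arm_command:
  deltas:
    - {"ax": 0, "ay": 0, "az": 0, "dx": 0.026, "dy": 0.034, "dz": -0.09, "gripper": -1}
    - {"ax": 0, "ay": 0, "az": 0, "dx": 0.026, "dy": 0.034, "dz": -0.09, "gripper": -1}
    - {"ax": 0, "ay": 0, "az": 0, "dx": 0, "dy": 0, "dz": 0, "gripper": -1}
    - {"ax": 0, "ay": 0, "az": 0, "dx": 0, "dy": 0, "dz": 0, "gripper": -1}

```text
time: 25.33
ee_pos: [0.4719, 0.3392, 0.1456]
orientation: [0.942, 2.786, 0.617]
ft_force: [1.4, 0.9, -0.9]
gripper_width: 0.268
gripper_force: 60.3
```

```bash
python3 st.py
```

```text
25.5833 meter nominal [-0.0011  0.0336  0.0015] F stand [-0.1 -2.1  1.3] T [-0.17 -0.15  0.04]
```

Call:
arm_command:
  deltas:
    - {"ax": 0, "ay": 0, "az": 0, "dx": 0.026, "dy": 0.034, "dz": -0.09, "gripper": -1}
    - {"ax": 0, "ay": 0, "az": 0, "dx": 0, "dy": 0, "dz": 0, "gripper": -1}
    - {"ax": 0, "ay": 0, "az": 0, "dx": 0, "dy": 0, "dz": 0, "gripper": -1}

```text
time: 25.83
ee_pos: [0.472, 0.3396, 0.1448]
orientation: [0.941, 2.786, 0.617]
ft_force: [-1.1, 0.3, 1.5]
gripper_width: 0.267
gripper_force: 60.5
```

```bash
python3 st.py
```

```text
26.0833 meter nominal [-0.001   0.0327  0.0015] F stand [1.4 0.8 0.8] T [-0.05 -0.09  0.19]
```

Call:
arm_command:
  deltas:
    - {"ax": 0, "ay": 0, "az": 0, "dx": 0.026, "dy": 0.034, "dz": -0.09, "gripper": -1}
    - {"ax": 0, "ay": 0, "az": 0, "dx": 0, "dy": 0, "dz": 0, "gripper": -1}
    - {"ax": 0, "ay": 0, "az": 0, "dx": 0, "dy": 0, "dz": 0, "gripper": -1}

```text
time: 26.33
ee_pos: [0.472, 0.3398, 0.1447]
orientation: [0.941, 2.788, 0.616]
ft_force: [-6.8, -3.7, 10.2]
gripper_width: 0.265
gripper_force: 62.0
```

```bash
python3 st.py
```

```text
26.5833 meter nominal [-0.0008  0.0326  0.0016] F stand [ 3.2 11.2 -1.4] T [ 0.45 -0.08  0.26]
```

Down on the ledge with 13 N. I'll relieve that, press lightly back, and release.

Call:
arm_command:
  deltas:
    - {"ax": 0, "ay": 0, "az": 0, "dx": -0.045, "dy": -0.06, "dz": 0.042, "gripper": -1}
    - {"ax": 0, "ay": 0, "az": 0, "dx": 0, "dy": 0, "dz": 0, "gripper": -1}
    - {"ax": 0, "ay": 0, "az": 0, "dx": 0, "dy": 0, "dz": 0, "gripper": -1}

```text
time: 26.83
ee_pos: [0.4721, 0.3394, 0.1448]
orientation: [0.942, 2.786, 0.618]
ft_force: [-3.3, 0.9, 5.8]
gripper_width: 0.266
gripper_force: 61.2
```

```bash
python3 st.py
```

```text
27.0833 meter nominal [-0.0011  0.0327  0.0015] F stand [2.4 6.2 0.8] T [-0.   -0.2   0.35]
```

Call:
arm_command:
  deltas:
    - {"ax": 0, "ay": 0, "az": 0, "dx": 0, "dy": 0, "dz": 0, "gripper": -0.3}
    - {"ax": 0, "ay": 0, "az": 0, "dx": 0, "dy": 0, "dz": 0, "gripper": -0.2}
    - {"ax": 0, "ay": 0, "az": 0, "dx": 0, "dy": 0, "dz": 0, "gripper": -0.1}
    - {"ax": 0, "ay": 0, "az": 0, "dx": 0, "dy": 0, "dz": 0, "gripper": 0.2}
    - {"ax": 0, "ay": 0, "az": 0, "dx": 0, "dy": 0, "dz": 0, "gripper": 0.6}
    - {"ax": 0, "ay": 0, "az": 0, "dx": 0, "dy": 0, "dz": 0, "gripper": 0.6}
    - {"ax": 0, "ay": 0, "az": 0, "dx": 0, "dy": 0, "dz": 0, "gripper": 0.6}

```text
time: 27.67
ee_pos: [0.4719, 0.3391, 0.144]
orientation: [0.942, 2.786, 0.616]
ft_force: [-0.5, -0.4, -0.1]
gripper_width: 0.801
gripper_force: 0.0
```

```bash
python3 st.py; cat > ck.py <<'E'
from fit import *
Rs,o=frame("stand",*STAND);c="side"
for r in imaging.trace("meter",c)[:4]:
    k=max(cv2.findContours(r["region"].astype(np.uint8),0,2)[0],key=cv2.contourArea);print(round(r["confidence"],2),np.round(r["bbox"]),cv2.approxPolyDP(k,3,True)[:,0].tolist())
q=np.array([[-.06,0,.024],[.06,0,.024],[.06,.064,.024],[-.06,.064,.024],[.06,.064,0],[-.06,.064,0],[.06,0,0]]);print(proj(c,Rs.apply(q)+o).round(0).tolist())
E
python3 ck.py
```

```text
27.9167 meter nominal [-0.0011  0.0324  0.001 ] F stand [ 0.3  0.2 -0.1] T [ 0.24 -0.01  0.  ]
0.91 [268. 229.  32.  29.] [[252, 215], [258, 241], [278, 241], [281, 234], [273, 215]]
0.79 [294. 319.  63.  68.] [[272, 285], [261, 316], [304, 356], [313, 354], [326, 321], [295, 296], [288, 311], [281, 314], [275, 307], [281, 290]]
0.76 [293. 184.  41.  24.] [[275, 177], [277, 183], [298, 193], [312, 186], [310, 181], [291, 172]]
[[260.0, 316.0], [306.0, 358.0], [320.0, 324.0], [272.0, 285.0], [329.0, 322.0], [281.0, 284.0], [315.0, 355.0]]
```

The meter stands as predicted, with no force on the gripper. Retreating along the backrest.

Call:
arm_command:
  deltas:
    - {"ax": 0, "ay": 0, "az": 0, "dx": -0.13, "dy": -0.17, "dz": 0.45, "gripper": 0.6}
    - {"ax": 0, "ay": 0, "az": 0, "dx": -0.26, "dy": -0.34, "dz": 0.91, "gripper": 0.6}
    - {"ax": 0, "ay": 0, "az": 0, "dx": -0.26, "dy": -0.34, "dz": 0.91, "gripper": 0.6}
    - {"ax": 0, "ay": 0, "az": 0, "dx": -0.26, "dy": -0.34, "dz": 0.91, "gripper": 0.6}
    - {"ax": 0, "ay": 0, "az": 0, "dx": -0.26, "dy": -0.34, "dz": 0.91, "gripper": 0.6}
    - {"ax": 0, "ay": 0, "az": 0, "dx": -0.38, "dy": -0.5, "dz": 1.36, "gripper": 0.6}
    - {"ax": 0, "ay": 0, "az": 0, "dx": -0.38, "dy": -0.5, "dz": 1.36, "gripper": 0.6}
    - {"ax": 0, "ay": 0, "az": 0, "dx": -0.38, "dy": -0.5, "dz": 1.36, "gripper": 0.6}
    - {"ax": 0, "ay": 0, "az": 0, "dx": -0.38, "dy": -0.5, "dz": 1.36, "gripper": 0.6}
    - {"ax": 0, "ay": 0, "az": 0, "dx": 0, "dy": 0, "dz": 0, "gripper": 0.6}
    - {"ax": 0, "ay": 0, "az": 0, "dx": 0, "dy": 0, "dz": 0, "gripper": 0.6}
    - {"ax": 0, "ay": 0, "az": 0, "dx": 0, "dy": 0, "dz": 0, "gripper": 0.6}

```text
time: 28.97
ee_pos: [0.4448, 0.3038, 0.2394]
orientation: [0.942, 2.786, 0.617]
ft_force: [-0.3, -0.1, -0.4]
gripper_width: 0.801
gripper_force: 0.0
```

```bash
python3 st.py; python3 ck.py; python3 - <<'E'
from h import *
print(np.abs(manip.read_state()["dq"]).max().round(3)); manip.sign_off()
E
```

```text
29.2167 meter nominal [-0.0008  0.1366  0.0002] F stand [ 0.  -0.3 -0.4] T [ 0.18 -0.03 -0.03]
0.93 [295. 320.  64.  70.] [[273, 286], [262, 316], [305, 355], [313, 353], [325, 321], [283, 287]]
0.81 [294. 184.  36.  22.] [[275, 177], [277, 183], [296, 192], [312, 185], [289, 172]]
0.7 [268. 229.  30.  30.] [[253, 215], [259, 242], [274, 242], [281, 237], [273, 214]]
[[260.0, 316.0], [306.0, 358.0], [320.0, 324.0], [272.0, 285.0], [329.0, 322.0], [281.0, 284.0], [315.0, 355.0]]
0.003
the job is handed in; nothing more can be done
```

The larger grey meter stands on the viewing stand's ledge, screen out and keys below the screen, back against the backrest and about 1 mm from centre by my estimate; I laid it on the 45-degree rest and let go on the way, then handed the job in at about 29 s (no verdict was returned).

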